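# Set an aluminium plate on end in the bench vice

## Task

The aluminium plate lying aslant against the wood offcut is to have its end drilled: stand it upright on one of its short ends (either one) on the slideways of the blue vice, between the open jaws, flat against the fixed jaw and not sticking out past the ends of the jaws. Then slide the moving jaw up by its black knob until the plate is held snugly, upright between both jaws, and let go. Leave the oil bottle, the tape measure and the jar of washers where they stand.

Things in the scene. Friction and masses are not known exactly. Their poses are not given: they have to be found in the camera images.
- plate: Bare aluminium plate 110 x 60 x 12 mm (x, y, z), 0.21 kg, an 8 mm hole in each corner, ends alike. Origin at its centre. At first aslant, about 34 degrees from level: its -x end on the bench on the robot's side, its underside on the top edge of the offcut's near end, its +x end up and away from the robot. The offcut is narrower: fingertips have room beside and below its long sides.
- offcut: Loose small brown wood offcut, 45 x 80 x 38 mm (x, y, z), under the plate, its y axis along the plate's length; origin at the centre of its underside. It may be moved. Between offcut and vice stand a dark and a teal case, stacked, their top 200 mm above the bench: carry the plate over them.
- vise: Blue quick-slide vice bolted to the bench, base 182 x 94 mm. Origin on the bench; x level along the slide from the moving jaw (robot's side) to the fixed jaw (far side), y along the jaws, z up. The dark slideways, on which work stands, are 30 mm above the bench; both jaws are 90 mm wide and rise to 62 mm above the bench. Fixed jaw 31 mm thick.
- vise_seat (a point): Point on the slideways (30 mm above the bench) at the foot of the fixed jaw's steel face, midway along the jaws; axes as the vice's (x into the fixed jaw). The face of the fixed jaw is the plane x = 0 here. The plate held rightly has its centre at about x = -6 mm, y = 0, z = 55 mm from this point.
- vise_jaw (a joint): Gap in m between the steel faces of fixed and moving jaw (0 = shut, at most 0.066; 36 to 50 mm at the start; 12 mm when closed on the plate). The jaw slides with about 5 N of friction and stays where it is left; pushing the knob along the vice's +x closes it.
- vise_knob (a point): Centre of the upright round black knob on the tail of the moving jaw, 76 mm above the bench; moves with the jaw, 64 mm behind the moving jaw's face. The knob is 26 mm in diameter and reaches from 58 to 90 mm above the bench, on a 14 mm stem; the tail beneath it tops out at 48 mm above the bench.
- oil_bottle: Red oil bottle with white nozzle, 53 mm across, 160 mm high, standing beyond the vice; origin at the centre of its underside. Bystander.
- tape_measure: Yellow tape measure, 40 x 87 x 68 mm, standing behind the toolboxes; origin at the centre of its underside. Bystander.
- jar_washers: Grey jar with light lid, 63 mm across, 76 mm high, to the left of the offcut; origin at the centre of its underside. Bystander.

How it is judged (in metres and radians):
At the end, for the whole second after the job is handed in: Plate at rest on a short end on the slideways (centre 51 to 59 mm above them), within 0.07 rad of upright, centre 2 to 10 mm in front of the fixed jaw's face and at most 15 mm off the middle of the jaws; gap between the jaws 9.5 to 14.5 mm (angle between the x axis of plate and the z axis of vise_seat, either way round below 0.07 rad and x of plate in the frame of vise_seat between -0.01 and -0.002 m and y of plate in the frame of vise_seat between -0.015 and 0.015 m and z of plate in the frame of vise_seat between 0.051 and 0.059 m and value of joint vise_jaw between 0.0095 and 0.0145 m and linear speed of plate below 0.02 m/s and angular speed of plate below 0.2 rad/s); the robot touches nothing.
It fails at once if the oil bottle is pushed more than 30 mm or tipped over (distance of oil_bottle from where it was at the start of the episode above 0.03 m or angle between oil_bottle's own z axis and vertical above 0.4 rad).
It fails at once if the tape measure is pushed more than 30 mm or tipped over (distance of tape_measure from where it was at the start of the episode above 0.03 m or angle between tape_measure's own z axis and vertical above 0.4 rad).
It fails at once if the jar washers is pushed more than 30 mm or tipped over (distance of jar_washers from where it was at the start of the episode above 0.03 m or angle between jar_washers's own z axis and vertical above 0.4 rad).
It also fails if it takes over 64 s, if anything falls off the work surface, if the arm or the gripper's body presses on something with over 40 N, if the wrist force passes 120 N, or if a joint passes its speed limit or range.

## Robot

A 6-joint arm with a two-finger parallel gripper is mounted at the origin on a cart in front of the work surface, level with it; the furniture and walls round the work are solid. World frame = base frame: x ahead of the robot, y to its left, z up, the work surface at z = 0. Lengths are in mm, angles in rad, forces in N, time in s.
With the tool pointing down it reaches from about 275 to 1000 mm from the base axis. Payload 8.4 kg.
Tool frame: the origin (TCP) lies where the fingers leave the gripper's body, on its centre line; the fingertips stand 73 mm ahead of it and the grasp point (between the pads) lies 54 mm ahead of it; z points along the fingers, y is the direction in which the jaws open and shut (so a half turn about z gives the same grasp; the last joint's range is limited). The gripper opens to 85 mm and grips with 20 to 120 N. Pads are 22 mm wide; open, the fingers measure 114 mm over their backs; the gripper's body (76 mm by 85 mm) begins 54 mm behind the grasp point. The pads swing forward as they close: fully open they stand 13 mm farther back than shut.
Start: joints at [-1.244, 0.353, 1.633, -0, 1.155, -0.002], TCP at [201.816, -591.522, 303.881] pointing down, gripper open.
Joint ranges: [-2.63, 2.63], [-0.92, 2.1], [0.06, 2.66], [-1.3, 4.44], [0, 2.69], [-3.02, 3.02]. Speed limits (rad/s): [2.22, 2.22, 2.79, 3.14, 3.14, 3.14].

## Interface

Orientations are given as a unit quaternion [x, y, z, w].
In Python, from plant import env gives the robot as it stands. The module is installed in compiled form; this text tells all that it offers.
- The arm moves only by the tool servo_tool, never from a script. Its argument "plan" is a list of rows, each an object with "dp": the shift along the tool's x, y, z in mm, a list of three; "yaw": the turn about the tool's z in rad. A call has 1 to 12 rows; each row shifts and turns the pose as measured when the row begins, along the tool's axes as they then stand; what a row does not reach is not made up. A row lasts 1/8 s, in which the tool goes at most 62.5 mm and 10.7 degrees, less where a joint would pass 70% of its speed; a pose out of reach is approached as far as the arm can. A call is refused whole if a number of a shift passes 62.5 or a number of a turn 0.188, either way. A call with a gripper value outside its range is refused whole. "jaw" is the gripper command: -1 is fully open, 1 is shut, values between are in proportion, set as the call begins (left out, the last holds). The fingers move at their own pace and stop on an object; "grip_force" is the grip in N (left out, the last holds). Time passes only in rows, so rows that do not move let the fingers close. It gives the time, the measured TCP pose, the force and the opening at its end, in the units of the state.
- env.sense(): the state, without advancing time (a new reading comes with each control period).
- env.snapshot(name): name is "side" or "top" or "wrist"; returns the picture (480x640x3 uint8, red, green, blue); there is no depth.
- env.camera_model(name): a dict with "fx", "fy", "cx", "cy" (pixels), "eye" and "attitude" of the camera in the world. Camera axes: x right, y down, z forward; pixel columns grow to the right and rows downward; lengths in mm; the calibration is good to about 2 mm. A picture is of the moment at which its call begins: read the wrist's pose just before it. camera_model takes no time and is no camera call; for the wrist camera it gives the pose at the moment of the call.
- env.sign_off(): hands the job in, once; it reports no verdict.
Trained networks look in the newest picture that a camera, given by its name, has taken for a name from the list of things; names that differ only in an ending like _2 or _b are one class to them, and where a whole thing is asked for, a point or a joint stands for the part that bears it (a point fixed in the world has none). Each returns a list of dicts, best first, with "confidence" (0 to 1); they miss things now and then, are a little off and sometimes report something else, mostly with a low value. They report only what shows in the picture. A call takes as long as a camera call.
- env.search_frame(label, camera): "xyz" ([x, y, z] in mm, in world coordinates, good to about 4 mm: the middle of the surface that is visible of it).
- env.regions_of(label, camera): "region" (480x640 bool, what is visible of it).
- env.spot_point(label, camera): "xyz" ([x, y, z] in mm, in world coordinates, good to about 4 mm: a listed point, or the origin of a listed thing).
The state is a dict: "time": time; "joint_pos": joint angles; "dq": joint speeds; "tau": joint torques, N m; "tool_pos": TCP position; "orientation": TCP orientation; "ft_force": force on the tool from outside, world axes, zero at the start; "moment": the same for the moment, N m; "gripper_width": finger opening in mm.
Only numpy, scipy, OpenCV 4.12 (cv2) and the standard library are available. Lean on these libraries where they do the work, as an engineer would, in place of code of your own. Each camera call takes 0.05 s, during which the arm holds its last target.

## Working session

There is one attempt and no reset: what is moved stays moved. The work goes in short steps, Python scripts to look and compute and a tool call to move; the robot and the scene stay as the last step left them, time stands still between calls to the robot, and variables do not carry over. Pictures are saved under pics/ and viewed, and the job is handed in when it is done.

Besides the shell and the picture viewer there is one more tool, called after ">>>" as name(argument=value, ...) on one line, values as JSON. servo_tool: Moves the arm, as the interface text tells. Its arguments: {"type":"object","properties":{"plan":{"type":"array"},"jaw":{"type":"number"},"grip_force":{"type":"number"}},"required":["plan"]}

```bash
ls; mkdir -p pics; cat > h.py <<'E'
import numpy as np, cv2
from plant import env
from scipy.spatial.transform import Rotation as R
def snap(c,n):
    im=env.snapshot(c); cv2.imwrite(f'pics/{n}.png',im[:,:,::-1]); return im
def st():
    s=env.sense(); print('t',s['time'],'tcp',np.round(s['tool_pos'],1),'q',np.round(s['orientation'],3),'j',np.round(s['joint_pos'],3),'F',np.round(s['ft_force'],1),'w',s['gripper_width']); return s
E
python3 - <<'E'
from h import *
st()
for c in ['side','top','wrist']:
    m=env.camera_model(c); print(c,m)
    snap(c,c+'0')
    if c!='wrist':
        for l in ['plate','offcut','vise','vise_seat','vise_knob','oil_bottle','tape_measure','jar_washers']:
            r=env.spot_point(l,c)
            print(l,[(np.round(q['xyz'],1),round(q['confidence'],2)) for q in r[:2]])
st()
E
```

```text
pics
t 0.0 tcp [ 201.7 -591.2  303.2] q [ 0.987  0.164 -0.    -0.001] j [-1.244  0.354  1.634  0.     1.155 -0.002] F [1.1 0.7 0.3] w 85.17424592686766
side {'fx': 533.1102439670764, 'fy': 533.1102439670764, 'cx': 318.941440428516, 'cy': 240.42782578508564, 'eye': array([-720.2166499 , -833.2608832 ,  928.37568539]), 'attitude': array([ 0.76960039, -0.40317546,  0.23638557, -0.43507086])}
plate [(array([391.7, 228.7,  35.4]), 0.63)]
offcut []
vise [(array([ 485.2, -405.7,   -5.1]), 0.82)]
vise_seat [(array([ 530.8, -437.1,   32.9]), 0.57)]
vise_knob [(array([ 441.3, -373.3,   76.2]), 0.74)]
oil_bottle []
tape_measure []
jar_washers []
top {'fx': 540.4087346115507, 'fy': 540.4087346115507, 'cx': 317.08889284359697, 'cy': 241.94822256610428, 'eye': array([ 377.32920752,  -29.3515886 , 1617.25916057]), 'attitude': array([ 0.70884975, -0.70480264,  0.02225536, -0.01702842])}
plate [(array([397. , 228.8,  33.6]), 0.93)]
offcut [(array([446.6, 229.3,  -1.7]), 0.49), (array([ 440.1, -371.3,   74.7]), 0.38)]
vise [(array([ 485.9, -408.9,   -1.8]), 0.94)]
vise_seat [(array([ 526.9, -434.2,   34.4]), 0.85)]
vise_knob [(array([ 434.4, -372.2,   74.8]), 0.96)]
oil_bottle [(array([ 646.8, -465.9,    1.3]), 0.58)]
tape_measure [(array([629.9,  35.5,   2.9]), 0.62)]
jar_washers [(array([319.4, 421.1,   0.5]), 0.94)]
wrist {'fx': 347.3814287498766, 'fy': 347.3814287498766, 'cx': 319.31811573195904, 'cy': 240.8889287524476, 'eye': array([ 275.30430984, -567.35606312,  373.09140737]), 'attitude': array([ 0.80419163, -0.57483725, -0.08772645,  0.12305292])}
t 0.95 tcp [ 201.8 -591.5  303.9] q [0.987 0.164 0.    0.   ] j [-1.244  0.353  1.633  0.     1.155 -0.002] F [-0.7 -0.5  0.3] w 85.39918657642491
```

View pics/top0.png

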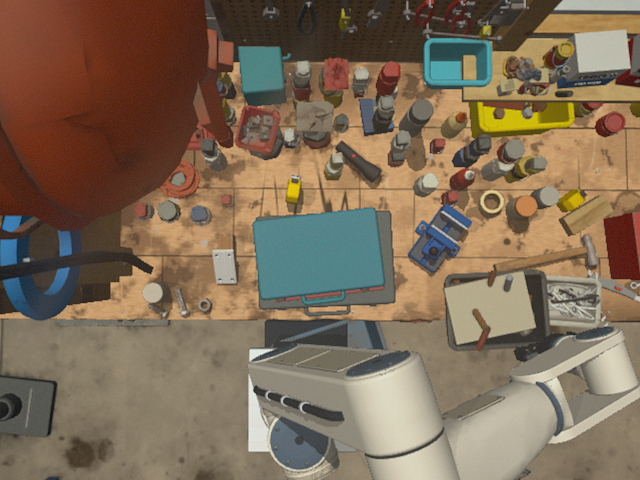

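View pics/side0.png

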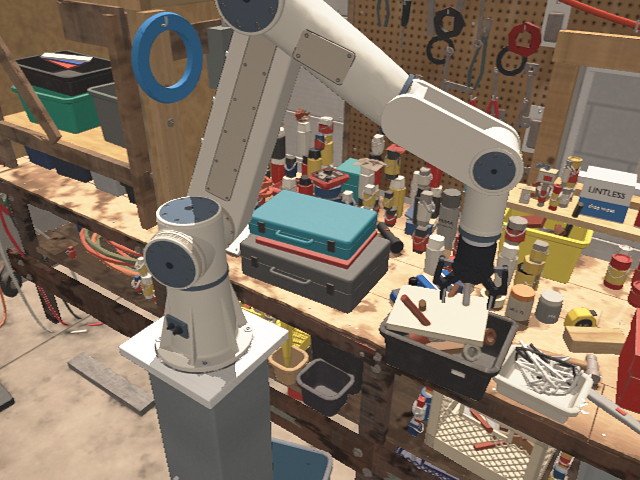

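View pics/wrist0.png

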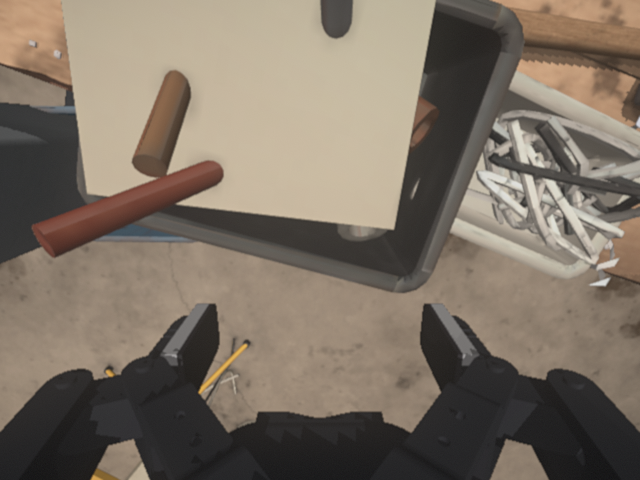

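```bash
cat >> h.py <<'E'
def plan(way,n):
    """way: list of (x,y,z,yawdeg) starting at the current measured pose; n rows per segment; prints rows in tool axes"""
    s=env.sense(); p=np.array(s['tool_pos']); x=R.from_quat(s['orientation']).apply([1,0,0]); w=np.degrees(np.arctan2(x[1],x[0]))
    print('start',np.round(p,1),round(w,2))
    for (X,Y,Z,W),k in zip(way,n):
        d=(np.array([X,Y,Z])-p)/k; dw=((W-w+180)%360-180)
        if abs(W-w)<300 and abs(W-w)>180: dw=W-w
        dw/=k
        for i in range(k):
            c,s_=np.cos(np.radians(w)),np.sin(np.radians(w))
            v=[d[0]*c+d[1]*s_, d[0]*s_-d[1]*c, -d[2]]
            print('{"dp":[%.1f,%.1f,%.1f],"yaw":%.3f},'%(*v,-np.radians(dw)), end='')
            w+=dw
        print(); p=np.array([X,Y,Z])
def proj(c,pts,m=None):
    m=m or env.camera_model(c); q=R.from_quat(m['attitude']).inv().apply(np.atleast_2d(pts)-m['eye'])
    return np.c_[m['fx']*q[:,0]/q[:,2]+m['cx'],m['fy']*q[:,1]/q[:,2]+m['cy']]
E
python3 - <<'E'
from h import *
s=st(); T=R.from_quat(s['orientation']); m=env.camera_model('wrist')
print('eye tool',T.inv().apply(m['eye']-s['tool_pos']),'axis',T.inv().apply(R.from_quat(m['attitude']).apply([[0,0,1],[1,0,0]])))
plan([(260,-520,390,30),(450,-250,400,80),(480,0,400,120),(470,225,400,180)],[3,6,6,6])
E
```

```text
t 0.95 tcp [ 201.8 -591.5  303.9] q [0.987 0.164 0.    0.   ] j [-1.244  0.353  1.633  0.     1.155 -0.002] F [-0.7 -0.5  0.3] w 85.39918657642491
eye tool [ 77.36284402   0.84592077 -69.19648145] axis [[-2.98775086e-01  5.50655100e-04  9.54323396e-01]
 [ 8.67654033e-04  9.99999577e-01 -3.05369710e-04]]
start [ 201.8 -591.5  303.9] 18.84
{"dp":[26.1,-16.3,-28.7],"yaw":-0.065},{"dp":[27.1,-14.6,-28.7],"yaw":-0.065},{"dp":[27.9,-12.8,-28.7],"yaw":-0.065},
{"dp":[49.9,-23.1,-1.7],"yaw":-0.145},{"dp":[52.8,-15.7,-1.7],"yaw":-0.145},{"dp":[54.5,-7.8,-1.7],"yaw":-0.145},{"dp":[55.0,0.1,-1.7],"yaw":-0.145},{"dp":[54.4,8.1,-1.7],"yaw":-0.145},{"dp":[52.7,15.9,-1.7],"yaw":-0.145},
{"dp":[41.9,-2.3,-0.0],"yaw":-0.116},{"dp":[41.9,2.6,-0.0],"yaw":-0.116},{"dp":[41.3,7.4,-0.0],"yaw":-0.116},{"dp":[40.2,12.2,-0.0],"yaw":-0.116},{"dp":[38.5,16.7,-0.0],"yaw":-0.116},{"dp":[36.3,21.1,-0.0],"yaw":-0.116},
{"dp":[33.3,17.3,-0.0],"yaw":-0.175},{"dp":[29.8,22.8,-0.0],"yaw":-0.175},{"dp":[25.4,27.7,-0.0],"yaw":-0.175},{"dp":[20.2,31.6,-0.0],"yaw":-0.175},{"dp":[14.4,34.7,-0.0],"yaw":-0.175},{"dp":[8.2,36.6,-0.0],"yaw":-0.175},
```

>>> servo_tool(plan=[{"dp": [30, -30, -30], "yaw": 0}, {"dp": [50, -35, -30], "yaw": 0}, {"dp": [55, -25, -20], "yaw": 0}, {"dp": [55, 0, 0], "yaw": 0}, {"dp": [30, 0, 0], "yaw": 0}, {"dp": [0, 0, 0], "yaw": 0}])

```text
time: 1.7
tool_pos: [382.5, -435.2, 384.8]
orientation: [0.987, 0.163, 0.001, 0.001]
ft_force: [0.4, 0.9, -0.8]
gripper_width: 85.7
```

```bash
python3 - <<'E'
from h import *
s=st(); snap('wrist','wv1'); m=env.camera_model('wrist')
np.savez('wv1.npz',**m)
for l in ['vise','vise_seat','vise_knob','oil_bottle']:
    r=env.spot_point(l,'wrist')
    print(l,[(np.round(q['xyz'],1),round(q['confidence'],2)) for q in r[:2]])
st()
E
```

```text
t 1.7 tcp [ 382.5 -435.2  384.8] q [0.987 0.163 0.001 0.001] j [-8.530e-01  2.140e-01  1.640e+00  1.000e-03  1.285e+00  3.910e-01] F [ 0.4  0.9 -0.8] w 85.65702891004064
vise [(array([ 4.872e+02, -4.067e+02,  3.000e-01]), 0.79)]
vise_seat [(array([ 525.3, -435.1,   30.4]), 0.94)]
vise_knob [(array([ 440.4, -375.8,   73.1]), 0.7), (array([ 486.5, -406.2,    3.6]), 0.29)]
oil_bottle []
t 1.95 tcp [ 379.8 -436.6  384.5] q [0.987 0.161 0.001 0.   ] j [-8.580e-01  2.130e-01  1.642e+00  1.000e-03  1.285e+00  3.900e-01] F [ 0.2 -0.3 -0.1] w 85.07773661322085
```

View pics/wv1.png

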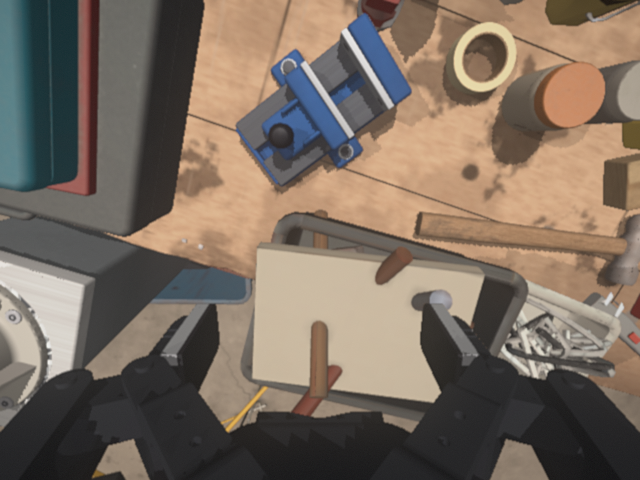

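>>> servo_tool(plan=[{"dp": [55, 5, 20], "yaw": 0}, {"dp": [50, 5, 20], "yaw": 0}, {"dp": [25, 0, 20], "yaw": 0}, {"dp": [0, 0, 0], "yaw": 0}, {"dp": [0, 0, 0], "yaw": 0}])

```text
time: 2.58
tool_pos: [504.9, -408.9, 324.0]
orientation: [0.988, 0.157, 0.0, 0.002]
ft_force: [-0.1, 0.0, 1.7]
gripper_width: 85.7
```

```bash
python3 - <<'E'
from h import *
s=st(); m=env.camera_model('wrist');im=snap('wrist','wv2'); 
np.savez('wv2.npz',**m)
cv2.imwrite('pics/wv2z.png',cv2.resize(im[40:340,160:560,::-1],None,fx=2,fy=2,interpolation=cv2.INTER_CUBIC))
for l in ['vise','vise_seat','vise_knob','oil_bottle']:
    r=env.spot_point(l,'wrist')
    print(l,[(np.round(q['xyz'],1),round(q['confidence'],2)) for q in r[:2]])
st()
E
```

```text
t 2.575 tcp [ 504.9 -408.9  324. ] q [0.988 0.157 0.    0.002] j [-0.682  0.373  1.558 -0.002  1.208  0.575] F [-0.1  0.   1.7] w 85.68431923519543
vise [(array([ 488.2, -408.2,   -2. ]), 0.8)]
vise_seat [(array([ 522.8, -433.1,   29.9]), 0.93)]
vise_knob [(array([ 438.2, -377. ,   74.5]), 0.9)]
oil_bottle [(array([ 647. , -467.5,   -3.5]), 0.67)]
t 2.825 tcp [ 505.2 -408.8  324.4] q [0.988 0.156 0.001 0.002] j [-6.820e-01  3.720e-01  1.558e+00 -1.000e-03  1.208e+00  5.750e-01] F [-0.1  0.4  0.8] w 85.38493284110473
```

View pics/wv2z.png

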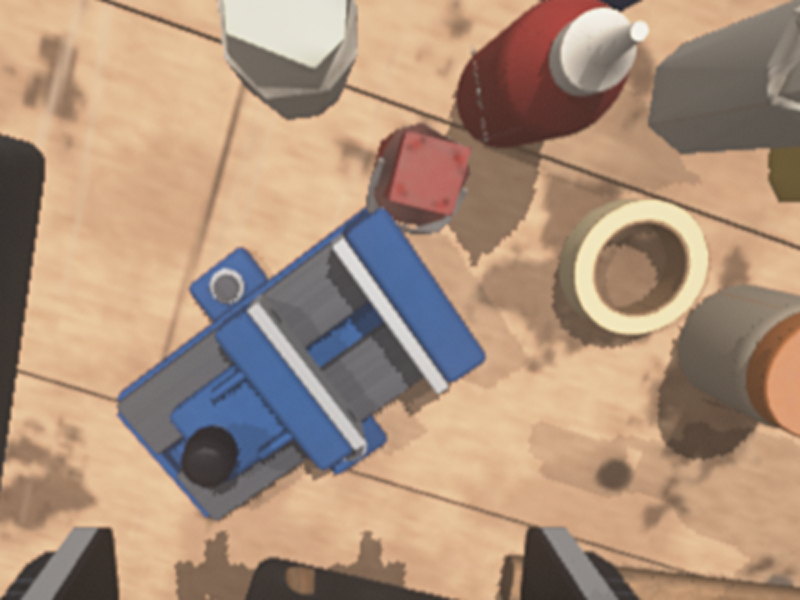

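```bash
cat >> h.py <<'E'
def ray(m,uv,z):
    uv=np.atleast_2d(uv); d=np.c_[(uv[:,0]-m['cx'])/m['fx'],(uv[:,1]-m['cy'])/m['fy'],np.ones(len(uv))]
    d=R.from_quat(m['attitude']).apply(d); return m['eye']+d*((z-m['eye'][2])/d[:,2])[:,None]
E
python3 - <<'E'
from h import *
m=dict(np.load('wv2.npz')); z=lambda a:np.array(a)/2+[160,40]
F=ray(m,z([(334,245),(434,393)]),62); M=ray(m,z([(261,304),(366,449)]),62); K=ray(m,z([(209,457)]),90)
B=ray(m,z([(379,208),(485,355)]),62)
print(F,M,K,B)
for P in (F,M,B):
    d=P[0]-P[1]; print('len',np.linalg.norm(d),'yaw x',np.degrees(np.arctan2(d[1],d[0]))-90,'mid',P.mean(0))
n=F[0]-F[1]; n=np.array([n[1],-n[0],0])/np.linalg.norm(n); print('gap',n@(F.mean(0)-M.mean(0)),'thick',n@(B.mean(0)-F.mean(0)))
m1=dict(np.load('wv1.npz')); print('view1 F',ray(m1,[(341,33),(392,108)],62))
E
```

```text
[[ 555.60051035 -401.85709712   62.        ]
 [ 502.62767888 -472.00744097   62.        ]] [[ 518.58203596 -377.39966514   62.        ]
 [ 463.98443126 -449.63929217   62.        ]] [[ 447.15895714 -375.55232857   90.        ]] [[ 577.79416087 -416.25274883   62.        ]
 [ 528.51336194 -488.82797875   62.        ]]
len 87.90444594406719 yaw x -37.057653638168496 mid [ 529.11409461 -436.93226905   62.        ]
len 90.55088157224735 yaw x -37.081430148646504 mid [ 491.28323361 -413.51947865   62.        ]
len 87.7254874114574 yaw x -34.17770299959876 mid [ 553.15376141 -452.54036379   62.        ]
gap 44.29912123073393 thick 28.590088215734802
view1 F [[ 551.97012733 -402.25930567   62.        ]
 [ 503.47316335 -476.98024538   62.        ]]
```

```bash
python3 - <<'E'
from h import *
m=dict(np.load('wv2.npz')); im=cv2.imread('pics/wv2.png')
hsv=cv2.cvtColor(im,cv2.COLOR_BGR2HSV); mk=((hsv[...,1]<40)&(hsv[...,2]>170)).astype(np.uint8)
mk[:150]=0;mk[:,400:]=0; mk[275:]=0; mk[:,:270]=0
n,l,s,c=cv2.connectedComponentsWithStats(mk)
for i in range(1,n):
    if s[i,4]<60: continue
    ys,xs=np.where(l==i); P=ray(m,np.c_[xs,ys],62)[:,:2]
    r=cv2.minAreaRect(P.astype(np.float32)); mu=P.mean(0); u,S,v=np.linalg.svd(P-mu,full_matrices=False)
    d=v[0]; d=d if d[1]>0 else -d
    print(s[i],'rect',r,'mu',mu,'yaw x',np.degrees(np.arctan2(d[1],d[0]))-90)
    a=np.degrees(np.arctan2(d[1],d[0]))-90; ex=np.array([np.cos(np.radians(a)),np.sin(np.radians(a))])
    t=(P-mu)@ex; q=(P-mu)@d; print('face side low/high',np.percentile(t,[2,98]),'along',np.percentile(q,[1,99]))
# blue hue rect of fixed jaw etc
bl=((hsv[...,0]>100)&(hsv[...,0]<125)&(hsv[...,1]>120)).astype(np.uint8)
P=cv2.findNonZero(bl*0+mk)
E
```

```text
[327 159  57  78 592] rect ((531.6650390625, -438.7850646972656), (89.40060424804688, 6.344669818878174), 54.38692092895508) mu [ 532.76718927 -437.30937205] yaw x -35.557485993840864
face side low/high [-2.97115814  2.95409911] along [-45.64083263  41.952164  ]
[284 192  59  72 527] rect ((490.4925842285156, -409.99932861328125), (89.67489624023438, 5.9965715408325195), 54.63520431518555) mu [ 491.48436708 -408.5571386 ] yaw x -35.390572537259345
face side low/high [-2.87470612  2.83805732] along [-45.08003946  42.28340285]
```

```bash
python3 - <<'E'
from h import *
plan([(470,-280,400,60),(480,-20,400,120),(380,228,340,180)],[5,6,6])
E
```

```text
start [ 505.2 -408.8  324.4] 18.0
{"dp":[1.3,-26.7,-15.1],"yaw":-0.147},{"dp":[5.1,-26.2,-15.1],"yaw":-0.147},{"dp":[8.9,-25.2,-15.1],"yaw":-0.147},{"dp":[12.5,-23.6,-15.1],"yaw":-0.147},{"dp":[15.8,-21.5,-15.1],"yaw":-0.147},
{"dp":[38.4,-20.2,-0.0],"yaw":-0.175},{"dp":[41.3,-13.3,-0.0],"yaw":-0.175},{"dp":[43.0,-5.9,-0.0],"yaw":-0.175},{"dp":[43.3,1.7,-0.0],"yaw":-0.175},{"dp":[42.4,9.2,-0.0],"yaw":-0.175},{"dp":[40.1,16.4,-0.0],"yaw":-0.175},
{"dp":[44.1,6.2,10.0],"yaw":-0.175},{"dp":[42.4,13.8,10.0],"yaw":-0.175},{"dp":[39.3,21.0,10.0],"yaw":-0.175},{"dp":[35.1,27.5,10.0],"yaw":-0.175},{"dp":[29.8,33.1,10.0],"yaw":-0.175},{"dp":[23.6,37.8,10.0],"yaw":-0.175},
```

>>> servo_tool(plan=[{"dp": [1, -27, -25], "yaw": -0.15}, {"dp": [5, -26, -20], "yaw": -0.15}, {"dp": [9, -25, -15], "yaw": -0.15}, {"dp": [12, -24, -15], "yaw": -0.15}, {"dp": [16, -22, -10], "yaw": -0.15}, {"dp": [38, -20, 0], "yaw": -0.175}, {"dp": [41, -13, 0], "yaw": -0.175}, {"dp": [43, -6, 0], "yaw": -0.175}, {"dp": [43, 2, 0], "yaw": -0.175}, {"dp": [42, 9, 0], "yaw": -0.175}, {"dp": [40, 16, 0], "yaw": -0.175}])

```text
time: 4.2
tool_pos: [458.7, -15.5, 416.1]
orientation: [0.471, 0.882, -0.0, 0.008]
ft_force: [1.0, 0.4, 1.0]
gripper_width: 85.5
```

```bash
python3 - <<'E'
from h import *
plan([(380,228,340,180)],[7])
E
```

```text
start [458.7 -15.5 416.1] 123.85
{"dp":[35.2,10.0,10.9],"yaw":-0.140},{"dp":[33.4,14.8,10.9],"yaw":-0.140},{"dp":[31.0,19.4,10.9],"yaw":-0.140},{"dp":[28.0,23.5,10.9],"yaw":-0.140},{"dp":[24.5,27.2,10.9],"yaw":-0.140},{"dp":[20.4,30.3,10.9],"yaw":-0.140},{"dp":[16.0,32.9,10.9],"yaw":-0.140},
```

>>> servo_tool(plan=[{"dp": [35, 10, 5], "yaw": -0.14}, {"dp": [33, 15, 5], "yaw": -0.14}, {"dp": [31, 19, 5], "yaw": -0.14}, {"dp": [28, 24, 10], "yaw": -0.14}, {"dp": [25, 27, 15], "yaw": -0.14}, {"dp": [20, 30, 15], "yaw": -0.14}, {"dp": [16, 33, 15], "yaw": -0.14}, {"dp": [0, 0, 0], "yaw": 0}, {"dp": [0, 0, 0], "yaw": 0}])

```text
time: 5.32
tool_pos: [374.7, 233.1, 346.5]
orientation: [-0.017, 1.0, -0.002, 0.013]
ft_force: [-0.9, -0.6, -0.3]
gripper_width: 85.7
```

```bash
python3 - <<'E'
from h import *
s=st(); m=env.camera_model('wrist');im=snap('wrist','wp1'); 
np.savez('wp1.npz',**m)
for l in ['plate','offcut']:
    r=env.spot_point(l,'wrist')
    print(l,[(np.round(q['xyz'],1),round(q['confidence'],2)) for q in r[:2]])
r=env.regions_of('plate','wrist'); np.save('wp1r.npy',r[0]['region']); print(r[0]['confidence'])
st()
E
```

```text
t 5.325 tcp [374.7 233.1 346.5] q [-0.017  1.    -0.002  0.013] j [ 0.564  0.005  1.964 -0.019  1.153 -1.033] F [-0.9 -0.6 -0.3] w 85.7259399898529
plate [(array([388.6, 229.4,  35.2]), 0.97)]
offcut []
0.59
t 5.525 tcp [375.  232.8 346.5] q [-0.017  1.    -0.002  0.013] j [ 0.563  0.005  1.964 -0.019  1.152 -1.034] F [0.1 0.3 0.8] w 85.12401636255758
```

View pics/wp1.png

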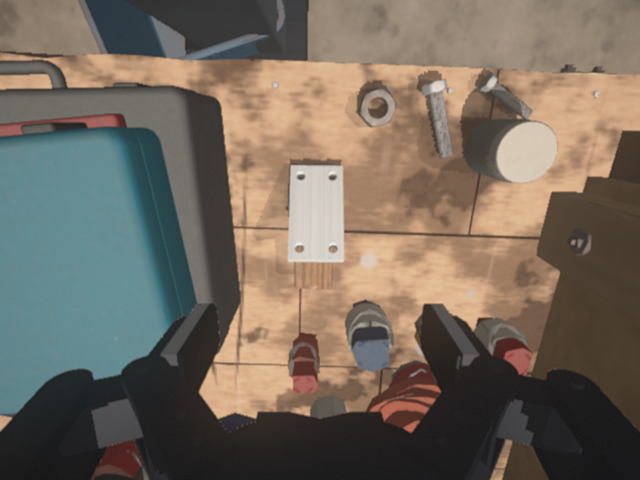

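```bash
python3 - <<'E'
from h import *
m=dict(np.load('wp1.npz')); im=cv2.imread('pics/wp1.png')
reg=np.load('wp1r.npy'); ys,xs=np.where(reg); print(xs.min(),xs.max(),ys.min(),ys.max(),reg.sum())
U=ray(m,[(289,262),(344.5,262)],71.5); L=ray(m,[(290.5,165),(343,165)],10)
print(U,L,'wU',np.linalg.norm(U[0]-U[1]),'wL',np.linalg.norm(L[0]-L[1]),'len',np.linalg.norm(U.mean(0)-L.mean(0)))
d=U.mean(0)-L.mean(0); print('pitch',np.degrees(np.arctan2(d[2],np.hypot(d[0],d[1]))),'yaw',np.degrees(np.arctan2(d[1],d[0])),'topctr',(U.mean(0)+L.mean(0))/2)
for U in (U,L):
  e=U[0]-U[1];print(np.degrees(np.arctan2(e[1],e[0])))
# top view
cv2.imwrite('pics/wp1z.png',cv2.resize(im[140:320,230:430],None,fx=4,fy=4,interpolation=cv2.INTER_CUBIC)[:600])
mt=env.camera_model('top'); it=cv2.imread('pics/top0.png'); cv2.imwrite('pics/topz.png',cv2.resize(it[230:300,180:260],None,fx=8,fy=8,interpolation=cv2.INTER_CUBIC))
print(proj('top',[(343,200,10),(343,258,10),(434,200,71.5),(434,258,71.5)]))
E
```

```text
287 344 164 262 5320
[[439.85650693 201.16275665  71.5       ]
 [437.6558327  260.15108603  71.5       ]] [[345.55528004 196.83044518  10.        ]
 [343.4136137  256.80118986  10.        ]] wU 59.0293653239123 wL 60.00897392669773 len 112.62398424207947
pitch 33.09746239835632 yaw 2.333227431850374 topctr [391.62030834 228.73636943  40.75      ]
-87.86346048619298
-87.95473079117359
[[235.52564421 283.17131253]
 [215.92449681 283.06606644]
 [232.88857297 251.69672205]
 [212.57155645 251.57908986]]
```

View pics/wp1z.png

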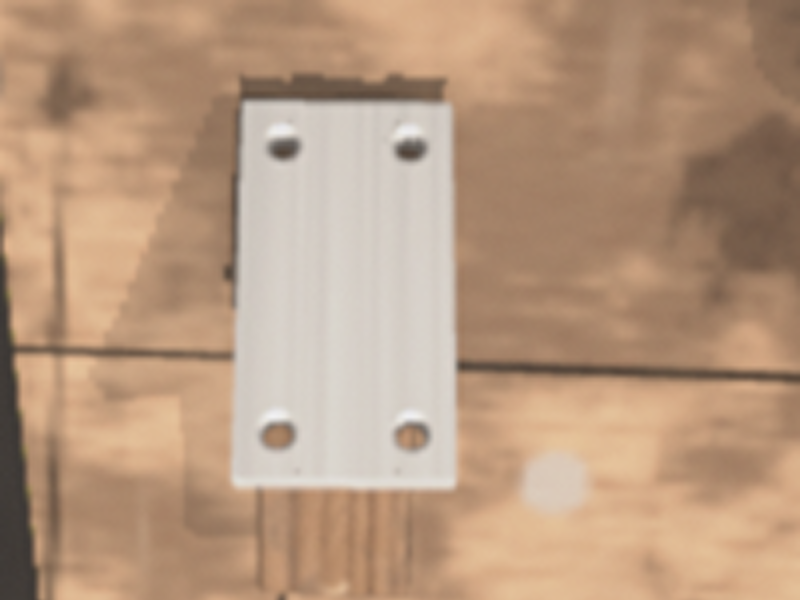

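View pics/topz.png

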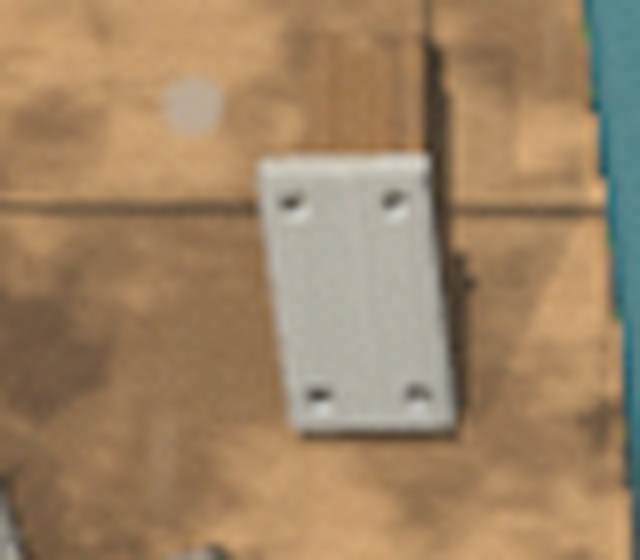

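```bash
python3 - <<'E'
from h import *
m=dict(np.load('wp1.npz')); print(ray(m,[(370,340),(372,308),(305,385),(305,335)],0),ray(m,[(370,340),(372,308),(305,385)],70))
plan([(432.5,230.2,160,182.2)],[5])
E
```

```text
[[582.79192051 308.77123253   0.        ]
 [532.31179289 307.30521757   0.        ]
 [663.69697581 219.88096689   0.        ]
 [578.17825405 218.02390028   0.        ]] [[534.54903605 295.49235644  70.        ]
 [492.61037231 294.27439778  70.        ]
 [601.76459333 221.64272221  70.        ]]
start [375.  232.8 346.5] -178.09
{"dp":[-11.5,-0.9,37.3],"yaw":-0.001},{"dp":[-11.5,-0.9,37.3],"yaw":-0.001},{"dp":[-11.5,-0.9,37.3],"yaw":-0.001},{"dp":[-11.5,-0.9,37.3],"yaw":-0.001},{"dp":[-11.5,-0.9,37.3],"yaw":-0.001},
```

>>> servo_tool(plan=[{"dp": [-12, 0, 37], "yaw": 0}, {"dp": [-12, -1, 37], "yaw": 0}, {"dp": [-12, -1, 37], "yaw": 0}, {"dp": [-12, -1, 37], "yaw": 0}, {"dp": [-11, -1, 37], "yaw": 0}, {"dp": [0, 0, 0], "yaw": 0}])

```text
time: 6.28
tool_pos: [445.4, 227.5, 161.8]
orientation: [-0.012, 1.0, -0.0, 0.017]
ft_force: [0.0, -1.1, -1.1]
gripper_width: 85.4
```

```bash
python3 - <<'E'
from h import *
s=st(); m=env.camera_model('wrist');im=snap('wrist','wp2'); np.savez('wp2.npz',**m)
s=st(); print(R.from_quat(s['orientation']).apply([[0,0,1],[1,0,0]]))
r=env.spot_point('plate','wrist'); print([(np.round(q['xyz'],1),round(q['confidence'],2)) for q in r[:2]])
plan([(432.5,230.2,110,182.2)],[2])
E
```

```text
t 6.275 tcp [445.4 227.5 161.8] q [-0.012  1.    -0.     0.017] j [ 0.478  0.345  2.032 -0.023  0.736 -1.1  ] F [ 0.  -1.1 -1.1] w 85.38110544210332
t 6.325 tcp [445.7 227.9 163.2] q [-0.012  1.     0.     0.018] j [ 0.478  0.342  2.031 -0.023  0.737 -1.1  ] F [-0.2  0.9  0.2] w 85.81882834162629
[[ 3.53242469e-02  7.33326609e-04 -9.99375635e-01]
 [-9.99086513e-01 -2.40377357e-02 -3.53316660e-02]]
[(array([391. , 230.9,  36.2]), 0.82)]
start [446.  228.3 164.2] -178.6
{"dp":[6.7,1.1,27.1],"yaw":-0.007},{"dp":[6.7,1.1,27.1],"yaw":-0.007},
```

View pics/wp2.png

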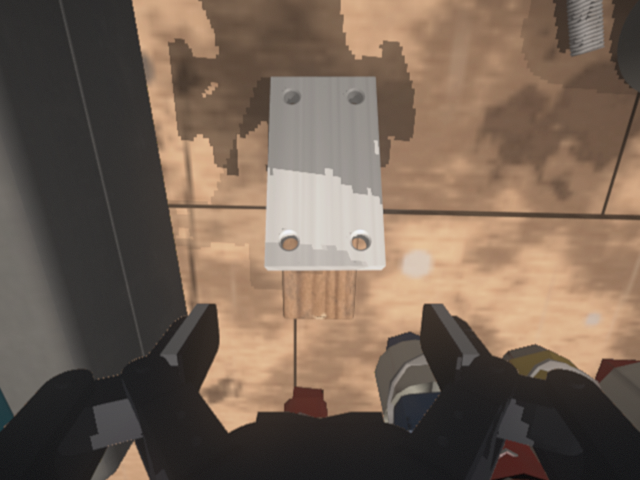

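```bash
cat >> h.py <<'E'
def plan(way,n,grasp=0):
    """targets are of the point 'grasp' mm ahead of TCP; uses the real orientation incl. tilt"""
    s=env.sense(); T=R.from_quat(s['orientation']); p=np.array(s['tool_pos'])+T.apply([0,0,grasp]); x=T.apply([1,0,0]); w=np.degrees(np.arctan2(x[1],x[0]))
    z=T.apply([0,0,1]); print('start',np.round(p,1),'yaw',round(w,2),'tilt z',np.round(z,3))
    for (X,Y,Z,W),k in zip(way,n):
        d=(np.array([X,Y,Z])-p)/k; dw=((W-w+180)%360-180)/k
        for i in range(k):
            v=T.inv().apply(d)
            print('{"dp":[%.1f,%.1f,%.1f],"yaw":%.3f},'%(*v,-np.radians(dw)), end='')
            T=T*R.from_rotvec([0,0,-np.radians(dw)]); w+=dw
        print(); p=np.array([X,Y,Z])
E
python3 - <<'E'
from h import *
m=dict(np.load('wp2.npz'))
U=ray(m,[(265.5,270),(384,268.5)],71.5); L=ray(m,[(271,77),(376.5,77)],10)
print(U,L,'wU',np.linalg.norm(U[0]-U[1]),'wL',np.linalg.norm(L[0]-L[1]),'len',np.linalg.norm(U.mean(0)-L.mean(0)))
d=U.mean(0)-L.mean(0); print('pitch',np.degrees(np.arctan2(d[2],np.hypot(d[0],d[1]))),'yaw',np.degrees(np.arctan2(d[1],d[0])),'topctr',(U.mean(0)+L.mean(0))/2)
plan([(433,230.2,60,182.2)],[3],54)
E
```

```text
[[438.74146908 200.15179323  71.5       ]
 [436.46135482 258.48560698  71.5       ]] [[345.87415372 196.69765774  10.        ]
 [344.39487407 256.9773726   10.        ]] wU 58.37835855418749 wL 60.29786307863249 len 111.07895171439216
pitch 33.61848551615893 yaw 1.5370616195578606 topctr [391.36796292 228.07810764  40.75      ]
start [448.  228.4 110.3] yaw -178.6 tilt z [ 0.037  0.002 -0.999]
{"dp":[5.6,0.7,16.6],"yaw":-0.005},{"dp":[5.6,0.7,16.6],"yaw":-0.005},{"dp":[5.6,0.8,16.6],"yaw":-0.005},
```

>>> servo_tool(plan=[{"dp": [6, 0, 18], "yaw": 0}, {"dp": [6, 0, 18], "yaw": 0}, {"dp": [5, 0, 18], "yaw": 0}, {"dp": [0, 0, 0], "yaw": 0}, {"dp": [0, 0, 0], "yaw": 0}])

```text
time: 7.0
tool_pos: [434.5, 230.4, 118.4]
orientation: [-0.012, 1.0, 0.004, 0.025]
ft_force: [-0.4, 0.7, 0.2]
gripper_width: 85.2
```

```bash
python3 - <<'E'
from h import *
s=st(); im=snap('wrist','wp3'); 
plan([(433,230,58,181.9)],[1],54)
E
```

```text
t 7.0 tcp [434.5 230.4 118.4] q [-0.012  1.     0.004  0.025] j [ 0.493  0.406  2.081 -0.028  0.607 -1.078] F [-0.4  0.7  0.2] w 85.2065177095755
start [437.2 230.9  64.5] yaw -178.67 tilt z [ 0.05   0.009 -0.999]
{"dp":[4.6,-0.8,6.2],"yaw":-0.010},
```

View pics/wp3.png

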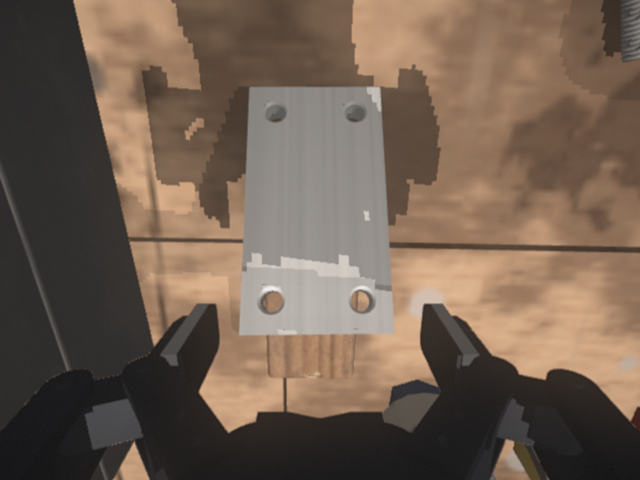

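>>> servo_tool(plan=[{"dp": [4, -1, 7], "yaw": 0}, {"dp": [0, 0, 1], "yaw": 0}, {"dp": [0, 0, 0], "yaw": 0}])

```text
time: 7.42
tool_pos: [431.5, 229.6, 111.1]
orientation: [-0.012, 1.0, 0.005, 0.026]
ft_force: [-0.1, 0.1, 0.1]
gripper_width: 85.6
```

>>> servo_tool(plan=[{"dp": [0, 0, 0], "yaw": 0}, {"dp": [0, 0, 0], "yaw": 0}, {"dp": [0, 0, 0], "yaw": 0}, {"dp": [0, 0, 0], "yaw": 0}], jaw=1, grip_force=20)

```text
time: 7.92
tool_pos: [431.4, 229.6, 111.2]
orientation: [-0.012, 1.0, 0.005, 0.026]
ft_force: [-0.6, -0.3, 1.6]
gripper_width: 59.8
```

```bash
python3 - <<'E'
from h import *
s=st(); im=snap('wrist','wp4'); 
plan([(433,230,58,181.9)],[1],54)
E
```

```text
t 7.925 tcp [431.4 229.6 111.2] q [-0.012  1.     0.005  0.026] j [ 0.495  0.416  2.092 -0.029  0.584 -1.075] F [-0.6 -0.3  1.6] w 59.84141024865916
start [434.2 230.1  57.2] yaw -178.7 tilt z [ 0.052  0.01  -0.999]
{"dp":[1.2,-0.1,-0.9],"yaw":-0.010},
```

View pics/wp4.png

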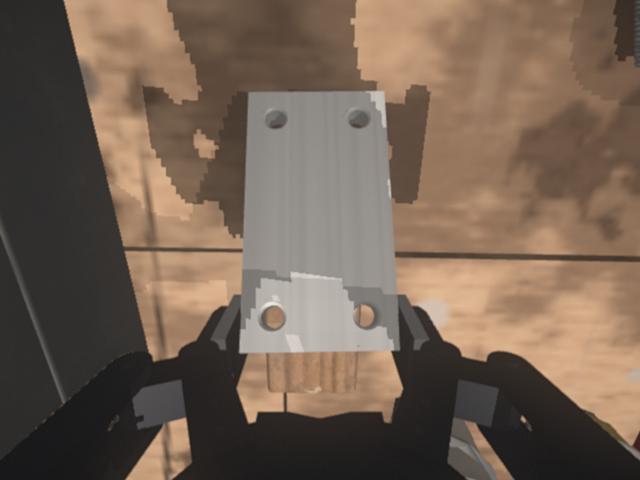

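Gripped (59.8 mm). The fingers straddle the plate at its upper holes (rows 300–350). Now lift and see whether it swings.

>>> servo_tool(plan=[{"dp": [0, 0, -15], "yaw": 0}, {"dp": [0, 0, -25], "yaw": 0}, {"dp": [0, 0, -30], "yaw": 0}, {"dp": [0, 0, -30], "yaw": 0}, {"dp": [0, 0, -30], "yaw": 0}, {"dp": [0, 0, 0], "yaw": 0}])

```text
time: 8.72
tool_pos: [423.8, 227.9, 248.3]
orientation: [-0.012, 1.0, 0.005, 0.026]
ft_force: [0.0, -0.8, -1.5]
gripper_width: 59.5
```

```bash
python3 - <<'E'
from h import *
s=st(); im=snap('wrist','wp5'); 
plan([(433,230,58,181.9)],[1],54)
E
```

```text
t 8.725 tcp [423.8 227.9 248.3] q [-0.012  1.     0.005  0.026] j [ 0.5    0.176  2.016 -0.021  0.899 -1.082] F [ 0.  -0.8 -1.5] w 59.48648306084482
start [425.9 228.  193.1] yaw -178.67 tilt z [ 0.05   0.009 -0.999]
{"dp":[-0.3,0.8,135.3],"yaw":-0.010},
```

View pics/wp5.png

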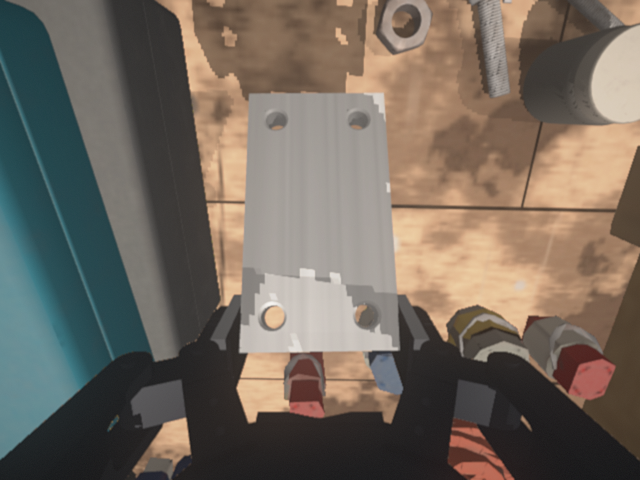

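>>> servo_tool(plan=[{"dp": [0, 0, -50], "yaw": 0}, {"dp": [0, 0, -50], "yaw": 0}, {"dp": [0, 0, -50], "yaw": 0}, {"dp": [0, 0, 0], "yaw": 0}], grip_force=40)

```text
time: 9.28
tool_pos: [413.7, 225.2, 396.3]
orientation: [-0.012, 1.0, 0.002, 0.021]
ft_force: [1.0, -1.3, -2.9]
gripper_width: 59.5
```

```bash
python3 - <<'E'
from h import *
plan([(480,0,345,80),(448,-300,345,-34.5)],[10,11],54)
E
```

```text
start [416.  225.4 342.4] yaw -178.66 tilt z [ 0.043  0.004 -0.999]
{"dp":[-5.9,-22.7,-0.1],"yaw":0.177},{"dp":[-9.8,-21.3,-0.1],"yaw":0.177},{"dp":[-13.4,-19.2,-0.1],"yaw":0.177},{"dp":[-16.5,-16.6,-0.1],"yaw":0.177},{"dp":[-19.2,-13.4,-0.1],"yaw":0.177},{"dp":[-21.3,-9.8,-0.1],"yaw":0.177},{"dp":[-22.7,-5.9,-0.1],"yaw":0.177},{"dp":[-23.4,-1.9,-0.1],"yaw":0.177},{"dp":[-23.3,2.3,-0.1],"yaw":0.177},{"dp":[-22.6,6.4,-0.1],"yaw":0.177},
{"dp":[-27.4,1.9,-0.2],"yaw":0.182},{"dp":[-26.6,6.8,-0.2],"yaw":0.182},{"dp":[-24.9,11.5,-0.2],"yaw":0.182},{"dp":[-22.4,15.8,-0.2],"yaw":0.182},{"dp":[-19.2,19.6,-0.2],"yaw":0.182},{"dp":[-15.4,22.7,-0.2],"yaw":0.182},{"dp":[-11.0,25.1,-0.2],"yaw":0.182},{"dp":[-6.3,26.7,-0.2],"yaw":0.182},{"dp":[-1.3,27.4,-0.2],"yaw":0.182},{"dp":[3.6,27.2,-0.2],"yaw":0.182},{"dp":[8.5,26.1,-0.2],"yaw":0.182},
```

>>> servo_tool(plan=[{"dp": [-6, -22, -1], "yaw": 0.175}, {"dp": [-10, -21, 0], "yaw": 0.175}, {"dp": [-13, -19, 0], "yaw": 0.175}, {"dp": [-17, -17, 0], "yaw": 0.175}, {"dp": [-19, -13, 0], "yaw": 0.175}, {"dp": [-21, -10, 0], "yaw": 0.175}, {"dp": [-23, -6, 0], "yaw": 0.175}, {"dp": [-23, -2, 0], "yaw": 0.175}, {"dp": [-23, 2, 0], "yaw": 0.175}, {"dp": [-23, 6, 0], "yaw": 0.175}])

```text
time: 10.52
tool_pos: [466.8, -7.9, 374.2]
orientation: [0.777, 0.629, 0.001, 0.003]
ft_force: [-0.3, -0.0, -2.3]
gripper_width: 58.8
```

```bash
python3 - <<'E'
from h import *
plan([(448,-330,345,-34.5)],[12],54)
E
```

```text
start [467.2  -8.1 320.2] yaw 78.02 tilt z [ 0.007 -0.003 -1.   ]
{"dp":[-26.6,4.0,-2.0],"yaw":0.164},{"dp":[-25.6,8.3,-2.0],"yaw":0.164},{"dp":[-23.9,12.3,-2.0],"yaw":0.164},{"dp":[-21.5,16.1,-2.0],"yaw":0.164},{"dp":[-18.6,19.4,-2.0],"yaw":0.164},{"dp":[-15.2,22.1,-2.0],"yaw":0.164},{"dp":[-11.4,24.3,-2.0],"yaw":0.164},{"dp":[-7.3,25.9,-2.0],"yaw":0.164},{"dp":[-3.0,26.7,-2.0],"yaw":0.164},{"dp":[1.4,26.8,-2.0],"yaw":0.164},{"dp":[5.8,26.3,-2.0],"yaw":0.164},{"dp":[10.0,25.0,-2.0],"yaw":0.164},
```

>>> servo_tool(plan=[{"dp": [-27, 4, -3], "yaw": 0.165}, {"dp": [-26, 8, -3], "yaw": 0.165}, {"dp": [-24, 12, -3], "yaw": 0.165}, {"dp": [-22, 16, -2], "yaw": 0.165}, {"dp": [-19, 19, -2], "yaw": 0.165}, {"dp": [-15, 22, -2], "yaw": 0.165}, {"dp": [-11, 24, -2], "yaw": 0.165}, {"dp": [-7, 26, -2], "yaw": 0.165}, {"dp": [-3, 27, -2], "yaw": 0.165}, {"dp": [1, 27, -2], "yaw": 0.165}, {"dp": [6, 26, -2], "yaw": 0.165}, {"dp": [10, 25, -2], "yaw": 0.165}])

```text
time: 12.02
tool_pos: [422.5, -336.3, 368.3]
orientation: [0.942, -0.336, -0.022, -0.001]
ft_force: [0.5, 0.6, -2.4]
gripper_width: 59.3
```

```bash
cat >> h.py <<'E'
SEAT=np.array([529,-437,30.]); VY=-35.5
def V(x,y,z,tool=None):
    a=np.radians(VY); return SEAT+np.array([x*np.cos(a)-y*np.sin(a), x*np.sin(a)+y*np.cos(a), z])
def inV(p):
    return R.from_euler('z',-VY,degrees=True).apply(np.array(p)-SEAT)
# plate corners in tool frame, from the grasp at pick
T0=R.from_quat([-0.012,1.0,0.005,0.026]); P0=np.array([431.4,229.6,111.2])
c=np.array([395,228.7,35.8]); ux=R.from_euler('zy',[1.9,-33.6],degrees=True)
CORN={k:T0.inv().apply(c+ux.apply(v)-P0) for k,v in dict(top=[-55,0,6],bot=[-55,0,-6],ctr=[0,0,0],up=[55,0,0]).items()}
E
python3 - <<'E'
from h import *
print(CORN)
s=st();T=R.from_quat(s['orientation'])
print('z',T.apply([0,0,1]))
for k,v in CORN.items(): print(k,np.round(inV(T.apply(v)+s['tool_pos']),1))
print('grasp',inV(T.apply([0,0,54])+s['tool_pos']))
print(V(-99.4,0,170))
g=V(-99.4,0,170)
plan([(*g,-35.5)],[4],54)
E
```

```text
{'top': array([90.68074285, -1.59450646, 96.2198331 ]), 'bot': array([ 84.57142824,  -1.8491083 , 106.54511532]), 'ctr': array([40.28823244, -0.72373115, 73.3979873 ]), 'up': array([-7.04962066,  0.27434508, 45.41350039])}
t 12.025 tcp [ 422.5 -336.3  368.3] q [ 0.942 -0.336 -0.022 -0.001] j [-0.669  0.181  1.718 -0.013  1.284  1.592] F [ 0.5  0.6 -2.4] w 59.27207723866417
z [-0.04035218  0.0155075  -0.99906517]
top [-58.7  14.6 238.4]
bot [-65.2  15.2 228.3]
ctr [-108.1   17.4  263.3]
up [-154.2   19.8  293.2]
grasp [-147.47951733   19.54367785  284.33059174]
[ 448.07691748 -379.2781262   200.        ]
start [ 420.3 -335.4  314.3] yaw -39.32 tilt z [-0.04   0.016 -0.999]
{"dp":[13.5,3.7,28.1],"yaw":-0.017},{"dp":[13.4,3.9,28.1],"yaw":-0.017},{"dp":[13.4,4.1,28.1],"yaw":-0.017},{"dp":[13.3,4.4,28.1],"yaw":-0.017},
```

>>> servo_tool(plan=[{"dp": [13, 4, 33], "yaw": -0.017}, {"dp": [13, 4, 33], "yaw": -0.017}, {"dp": [13, 4, 33], "yaw": -0.017}, {"dp": [13, 4, 33], "yaw": -0.017}, {"dp": [0, 0, 0], "yaw": 0}])

```text
time: 12.65
tool_pos: [442.8, -377.9, 217.7]
orientation: [0.952, -0.306, -0.03, -0.005]
ft_force: [-0.6, 0.8, -2.0]
gripper_width: 59.3
```

```bash
cat >> h.py <<'E'
def rep():
    s=st();T=R.from_quat(s['orientation']); x=T.apply([1,0,0])
    print('z',np.round(T.apply([0,0,1]),3),'yaw',np.degrees(np.arctan2(x[1],x[0])))
    for k,v in CORN.items(): print(k,np.round(inV(T.apply(v)+s['tool_pos']),1),end=' ')
    print('grasp',np.round(inV(T.apply([0,0,54])+s['tool_pos']),1)); return s
E
python3 - <<'E'
from h import *
rep(); im=snap('wrist','wq1'); im=snap('side','sq1'); cv2.imwrite('pics/sq1z.png',cv2.resize(im[200:380,360:560,::-1],None,fx=3,fy=3,interpolation=cv2.INTER_CUBIC))
E
```

```text
t 12.65 tcp [ 442.8 -377.9  217.7] q [ 0.952 -0.306 -0.03  -0.005] j [-0.702  0.406  1.768 -0.017  1.026  1.499] F [-0.6  0.8 -2. ] w 59.29993364150707
z [-0.054  0.027 -0.998] yaw -35.6300961372199
top [-19.7  -1.5  86.2] bot [-26.5  -1.3  76.2] ctr [-68.7  -2.1 112. ] up [-114.3   -2.7  142.8] grasp [-107.7   -2.5  133.8]
```

View pics/wq1.png

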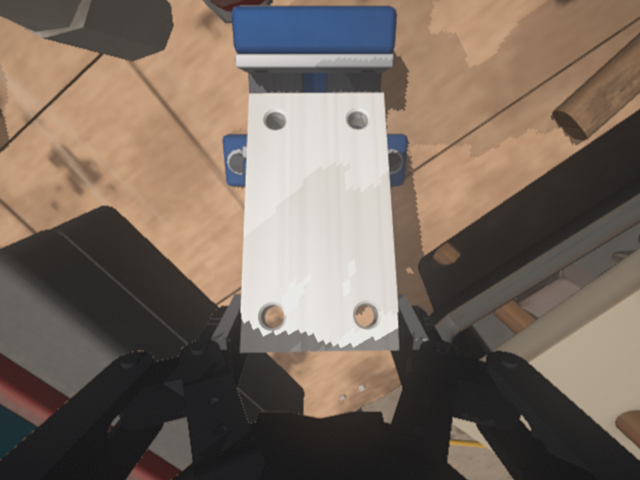

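View pics/sq1z.png

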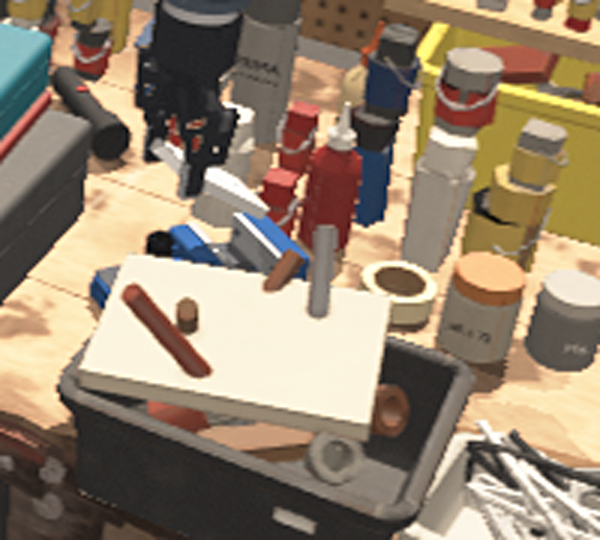

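```bash
python3 - <<'E'
from h import *
m=env.camera_model('wrist'); im=cv2.imread('pics/wq1.png')
print('strip rows', [ (r,im[r,300].tolist()) for r in range(48,100,2)])
print('face',inV(ray(m,[(240,69),(393,67)],62)),'C',inV(ray(m,[(249,93),(385,92)],116)))
plan([(*V(-92,0,98),-35.5),(*V(-86,0,77),-35.5)],[2,2],54)
E
```

```text
strip rows [(48, [114, 79, 56]), (50, [103, 71, 52]), (52, [82, 57, 42]), (54, [147, 147, 150]), (56, [204, 205, 209]), (58, [203, 204, 207]), (60, [200, 202, 204]), (62, [195, 196, 199]), (64, [192, 194, 196]), (66, [155, 157, 158]), (68, [78, 78, 79]), (70, [75, 75, 76]), (72, [73, 72, 74]), (74, [65, 64, 65]), (76, [67, 66, 67]), (78, [68, 66, 67]), (80, [68, 67, 68]), (82, [68, 67, 68]), (84, [68, 67, 69]), (86, [70, 68, 70]), (88, [69, 67, 69]), (90, [66, 65, 67]), (92, [104, 106, 109]), (94, [209, 218, 223]), (96, [209, 216, 220]), (98, [209, 216, 220])]
face [[  0.79766116  42.62645529  32.        ]
 [  1.84718109 -46.11239131  32.        ]] C [[-14.39071908  28.83410688  86.        ]
 [-14.00829318 -32.38047633  86.        ]]
start [ 441.1 -377.2  167.1] yaw -35.64 tilt z [-0.051  0.024 -0.998]
{"dp":[8.2,-1.4,19.1],"yaw":-0.001},{"dp":[8.2,-1.4,19.1],"yaw":-0.001},
{"dp":[3.6,-0.1,10.3],"yaw":-0.000},{"dp":[3.6,-0.1,10.3],"yaw":-0.000},
```

>>> servo_tool(plan=[{"dp": [3, 0, 16], "yaw": 0}, {"dp": [4, 0, 16], "yaw": 0}, {"dp": [4, 0, 16], "yaw": 0}, {"dp": [0, 0, 0], "yaw": 0}, {"dp": [0, 0, 0], "yaw": 0}])

```text
time: 13.38
tool_pos: [451.5, -384.1, 171.5]
orientation: [0.952, -0.306, -0.026, -0.003]
ft_force: [-0.5, 0.0, -1.4]
gripper_width: 58.7
```

```bash
python3 - <<'E'
from h import *
rep(); im=snap('wrist','wq2'); m=env.camera_model('wrist')
print([(r,im[r,300].tolist()) for r in range(20,110,2)])
E
```

```text
t 13.375 tcp [ 451.5 -384.1  171.5] q [ 0.952 -0.306 -0.026 -0.003] j [-0.701  0.476  1.779 -0.018  0.938  1.502] F [-0.5  0.  -1.4] w 58.73694173965473
z [-0.048  0.022 -0.999] yaw -35.63376061760867
top [-8.2 -1.5 40.7] bot [-14.9  -1.4  30.7] ctr [-57.4  -2.   66.1] up [-103.2   -2.7   96.5] grasp [-96.6  -2.5  87.6]
[(20, [58, 88, 132]), (22, [57, 86, 131]), (24, [57, 87, 132]), (26, [58, 87, 130]), (28, [57, 86, 130]), (30, [59, 88, 131]), (32, [58, 86, 129]), (34, [57, 86, 129]), (36, [57, 85, 129]), (38, [56, 85, 128]), (40, [55, 84, 126]), (42, [58, 85, 127]), (44, [57, 84, 125]), (46, [58, 84, 125]), (48, [56, 83, 124]), (50, [56, 84, 125]), (52, [57, 83, 124]), (54, [56, 82, 123]), (56, [57, 82, 123]), (58, [56, 81, 120]), (60, [52, 74, 109]), (62, [50, 69, 99]), (64, [49, 65, 93]), (66, [41, 53, 74]), (68, [134, 131, 132]), (70, [188, 185, 185]), (72, [191, 188, 188]), (74, [190, 188, 186]), (76, [187, 185, 183]), (78, [184, 181, 180]), (80, [181, 179, 178]), (82, [163, 161, 159]), (84, [100, 99, 99]), (86, [66, 65, 65]), (88, [63, 62, 64]), (90, [50, 50, 55]), (92, [92, 90, 89]), (94, [207, 200, 192]), (96, [207, 200, 193]), (98, [207, 200, 193]), (100, [208, 201, 193]), (102, [207, 201, 193]), (104, [210, 203, 195]), (106, [208, 201, 194]), (108, [208, 202, 195])]
```

View pics/wq2.png

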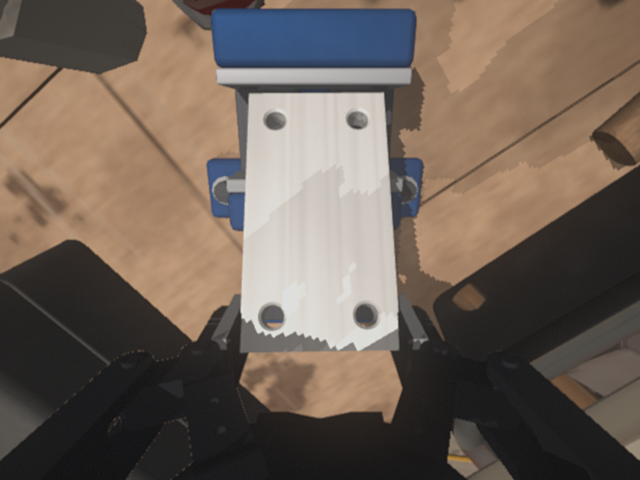

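```bash
python3 - <<'E'
from h import *
m=env.camera_model('wrist')
print('face',inV(ray(m,[(218,83.5),(411,83)],62)),'C',inV(ray(m,[(248,92.5),(385,92.5)],70)), inV(ray(m,[(248,92.5),(385,92.5)],75)))
print(m['eye'],inV(m['eye']))
w=[(248,92.5),(385,92.5)]
for z in (65,70,75): P=ray(m,w,z); print(z,np.linalg.norm(P[0]-P[1]))
E
```

```text
face [[ -0.40361396  43.45786787  32.        ]
 [ -0.21671529 -45.13128888  32.        ]] C [[ -4.59572968  28.59159666  40.        ]
 [ -4.62502751 -31.92975247  40.        ]] [[ -4.83999421  27.69950951  45.        ]
 [ -4.8684132  -31.00638486  45.        ]]
[ 517.96275223 -430.53693829  236.68371676] [-12.73871373  -1.14768357 206.68371676]
65 62.33681117975893
70 60.52135621537094
75 58.705901250982926
```

>>> servo_tool(plan=[{"dp": [2, 0, 7], "yaw": 0}, {"dp": [2.5, 0, 7], "yaw": 0}, {"dp": [1, 0, 1], "yaw": 0}, {"dp": [0, 0, 0], "yaw": 0}], grip_force=20)

```text
time: 13.92
tool_pos: [454.9, -386.7, 155.8]
orientation: [0.952, -0.306, -0.027, -0.003]
ft_force: [-1.0, 0.8, -0.7]
gripper_width: 59.1
```

```bash
python3 - <<'E'
from h import *
rep(); im=snap('wrist','wq3'); m=env.camera_model('wrist')
E
```

```text
t 13.925 tcp [ 454.9 -386.7  155.8] q [ 0.952 -0.306 -0.027 -0.003] j [-0.701  0.503  1.776 -0.018  0.914  1.503] F [-1.   0.8 -0.7] w 59.10902606427674
z [-0.049  0.023 -0.999] yaw -35.64620584945216
top [-4.1 -1.7 24.9] bot [-10.7  -1.6  14.9] ctr [-53.2  -2.3  50.4] up [-99.   -2.8  80.8] grasp [-92.4  -2.7  71.9]
```

View pics/wq3.png

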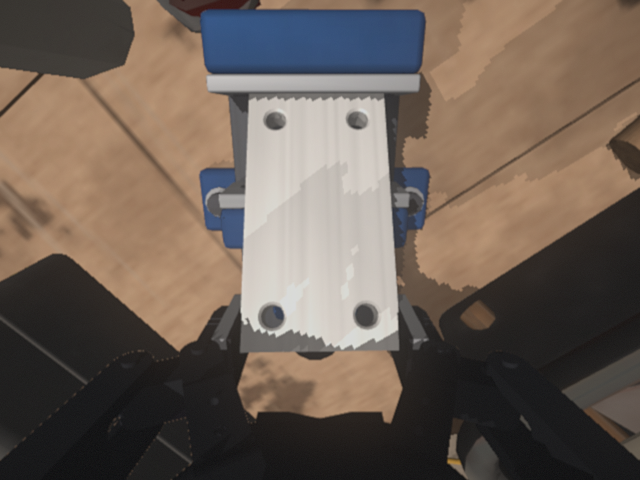

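>>> servo_tool(plan=[{"dp": [5, 0, -6], "yaw": 0}, {"dp": [6, 0, -9], "yaw": 0}, {"dp": [6, 0, -8], "yaw": 0}])

```text
time: 14.35
tool_pos: [468.8, -396.0, 177.9]
orientation: [0.952, -0.306, -0.03, -0.005]
ft_force: [-2.8, 2.4, -4.6]
gripper_width: 58.9
```

```bash
python3 - <<'E'
from h import *
rep(); im=snap('wrist','wq4'); m=env.camera_model('wrist')
E
```

```text
t 14.35 tcp [ 468.8 -396.   177.9] q [ 0.952 -0.306 -0.03  -0.005] j [-0.698  0.498  1.723 -0.017  0.979  1.504] F [-2.8  2.4 -4.6] w 58.925914845526755
z [-0.053  0.027 -0.998] yaw -35.63308069959885
top [12.1 -1.1 46.5] bot [ 5.4 -0.9 36.6] ctr [-36.9  -1.7  72.3] up [-82.5  -2.3 103. ] grasp [-76.   -2.1  94. ]
```

View pics/wq4.png

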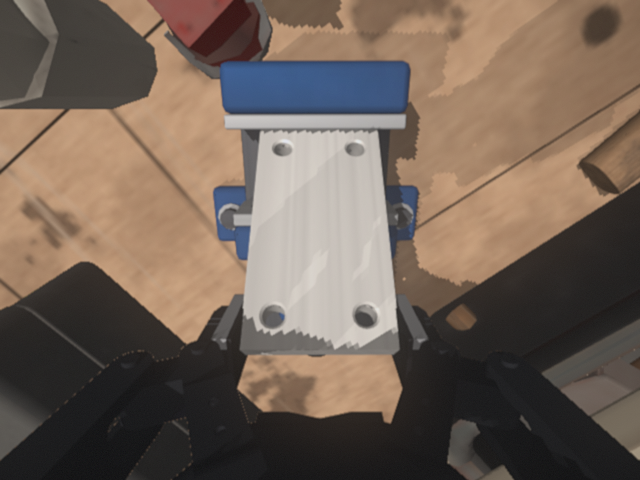

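>>> servo_tool(plan=[{"dp": [5, 0, -5], "yaw": 0}, {"dp": [5, 0, -5], "yaw": 0}, {"dp": [7, 0, -5], "yaw": 0}, {"dp": [7, 0, -5], "yaw": 0}, {"dp": [8, 0, -4], "yaw": 0}])

```text
time: 15.02
tool_pos: [498.1, -416.8, 202.5]
orientation: [0.952, -0.306, -0.029, -0.004]
ft_force: [-3.0, 1.6, -4.0]
gripper_width: 59.0
```

```bash
python3 - <<'E'
from h import *
rep(); im=snap('wrist','wq5'); m=env.camera_model('wrist')
E
```

```text
t 15.025 tcp [ 498.1 -416.8  202.5] q [ 0.952 -0.306 -0.029 -0.004] j [-0.693  0.516  1.624 -0.016  1.059  1.507] F [-3.   1.6 -4. ] w 58.98386431758639
z [-0.053  0.026 -0.998] yaw -35.6377172344562
top [48.  -1.  71.1] bot [41.3 -0.9 61.2] ctr [-1.  -1.6 96.9] up [-46.6  -2.2 127.6] grasp [-40.1  -2.  118.6]
```

View pics/wq5.png

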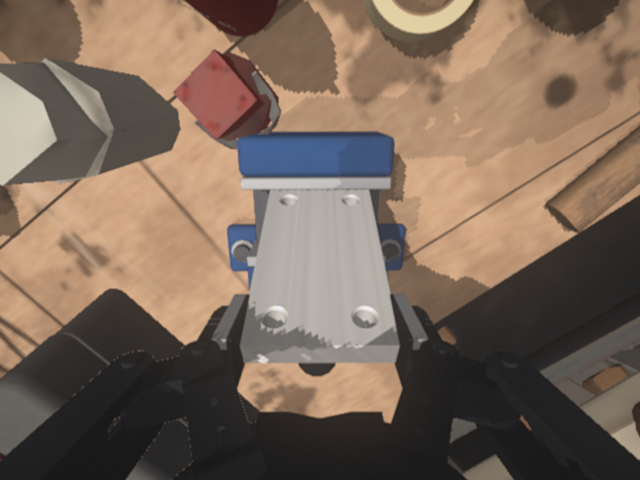

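>>> servo_tool(plan=[{"dp": [7, 0, -4], "yaw": 0}, {"dp": [6, 0, -3], "yaw": 0}, {"dp": [5, 0, -1], "yaw": 0}, {"dp": [0, 0, 0], "yaw": 0}])

```text
time: 15.58
tool_pos: [515.3, -429.1, 210.3]
orientation: [0.952, -0.306, -0.029, -0.004]
ft_force: [-2.8, 1.9, -2.1]
gripper_width: 59.1
```

```bash
python3 - <<'E'
from h import *
rep(); im=snap('wrist','wq6'); m=env.camera_model('wrist')
E
```

```text
t 15.575 tcp [ 515.3 -429.1  210.3] q [ 0.952 -0.306 -0.029 -0.004] j [-0.691  0.536  1.57  -0.015  1.092  1.509] F [-2.8  1.9 -2.1] w 59.05711126243162
z [-0.052  0.025 -0.998] yaw -35.636551335084526
top [69.3 -1.  79.1] bot [62.6 -0.9 69.1] ctr [ 20.3  -1.6 104.7] up [-25.4  -2.2 135.4] grasp [-18.8  -2.  126.4]
```

View pics/wq6.png

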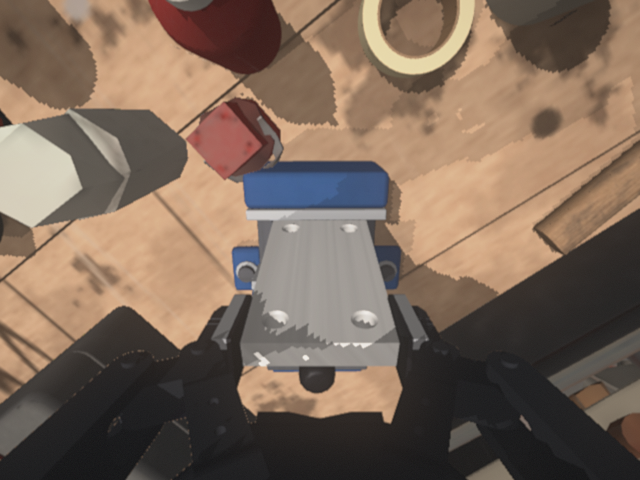

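>>> servo_tool(plan=[{"dp": [0, 0, 6], "yaw": 0}, {"dp": [0, 0, 6], "yaw": 0}, {"dp": [0, 0, 5], "yaw": 0}, {"dp": [0, 0, 0], "yaw": 0}])

```text
time: 16.12
tool_pos: [514.6, -428.9, 192.4]
orientation: [0.952, -0.306, -0.027, -0.004]
ft_force: [-1.7, 1.4, -3.5]
gripper_width: 59.1
```

```bash
python3 - <<'E'
from h import *
rep(); im=snap('wrist','wq7'); m=env.camera_model('wrist')
E
```

```text
t 16.125 tcp [ 514.6 -428.9  192.4] q [ 0.952 -0.306 -0.027 -0.004] j [-0.692  0.554  1.584 -0.016  1.057  1.509] F [-1.7  1.4 -3.5] w 59.118470497742294
z [-0.05   0.024 -0.998] yaw -35.63894502758892
top [68.8 -1.4 61.4] bot [62.2 -1.2 51.4] ctr [19.8 -1.9 86.9] up [-26.   -2.5 117.5] grasp [-19.4  -2.3 108.5]
```

View pics/wq7.png

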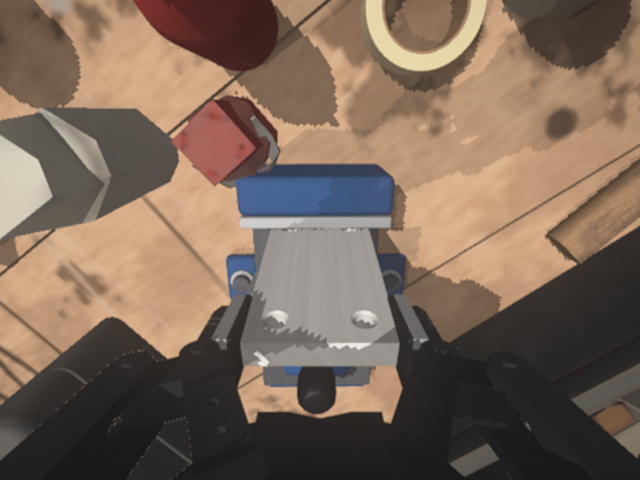

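>>> servo_tool(plan=[{"dp": [0, 0, 3], "yaw": 0}, {"dp": [3, 0, 1], "yaw": 0}, {"dp": [0, 0, 0], "yaw": 0}])

```text
time: 16.55
tool_pos: [516.5, -430.4, 188.3]
orientation: [0.952, -0.306, -0.028, -0.004]
ft_force: [-3.3, 1.1, -0.8]
gripper_width: 58.7
```

>>> servo_tool(plan=[{"dp": [4, 0, 0], "yaw": 0}, {"dp": [3, 0, 1], "yaw": 0}, {"dp": [0, 0, 0], "yaw": 0}])

```text
time: 16.92
tool_pos: [522.0, -434.4, 187.0]
orientation: [0.952, -0.306, -0.029, -0.004]
ft_force: [-3.1, 3.1, -1.2]
gripper_width: 58.9
```

```bash
python3 - <<'E'
from h import *
rep(); im=snap('wrist','wq8'); m=env.camera_model('wrist')
E
```

```text
t 16.925 tcp [ 522.  -434.4  187. ] q [ 0.952 -0.306 -0.029 -0.004] j [-0.691  0.574  1.563 -0.016  1.061  1.51 ] F [-3.1  3.1 -1.2] w 58.90790583363716
z [-0.052  0.025 -0.998] yaw -35.6426793094797
top [77.8 -1.5 55.7] bot [71.1 -1.3 45.7] ctr [28.8 -2.  81.4] up [-16.8  -2.6 112. ] grasp [-10.3  -2.4 103.1]
```

View pics/wq8.png

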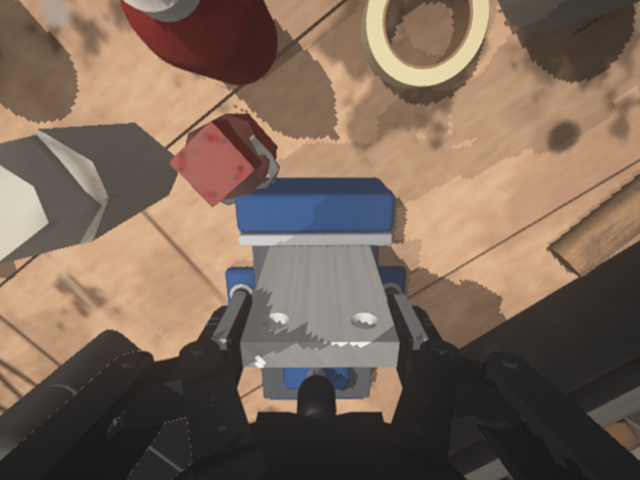

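>>> servo_tool(plan=[{"dp": [2, 0, 1], "yaw": 0}, {"dp": [2, 0, 1], "yaw": 0}, {"dp": [0, 0, 0], "yaw": 0}])

```text
time: 17.35
tool_pos: [525.1, -436.6, 184.6]
orientation: [0.952, -0.306, -0.029, -0.004]
ft_force: [-3.0, 2.1, -0.8]
gripper_width: 59.2
```

```bash
python3 - <<'E'
from h import *
rep(); im=snap('wrist','wq9'); m=env.camera_model('wrist'); np.savez('wq9.npz',**m)
cv2.imwrite('pics/wq9z.png',cv2.resize(im[160:410,200:440,::-1],None,fx=2.4,fy=2.4,interpolation=cv2.INTER_CUBIC))
E
```

```text
t 17.35 tcp [ 525.1 -436.6  184.6] q [ 0.952 -0.306 -0.029 -0.004] j [-0.69   0.582  1.554 -0.016  1.062  1.51 ] F [-3.   2.1 -0.8] w 59.22304921946648
z [-0.053  0.026 -0.998] yaw -35.63944256024772
top [81.5 -1.5 53.3] bot [74.9 -1.3 43.3] ctr [32.6 -2.  79. ] up [-13.1  -2.6 109.7] grasp [ -6.5  -2.5 100.7]
```

View pics/wq9z.png

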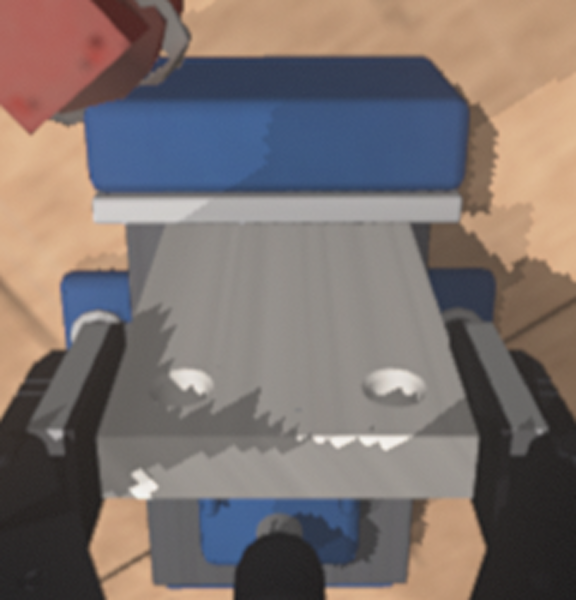

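```bash
python3 - <<'E'
from h import *
m=dict(np.load('wq9.npz')); z=lambda a:np.array(a)/2.4+[200,160]
a=z([(100,436),(478,434)]); b=z([(103,498),(475,498)])
for h in (138,140,142,144):
    A=ray(m,a,h);B=ray(m,b,h); print(h,inV(A).mean(0),inV(B).mean(0),np.linalg.norm(A[0]-A[1]),np.linalg.norm(B[0]-B[1]))
print('face',inV(ray(m,z([(95,221),(460,219)]),62)))
E
```

```text
138 [ -5.11282179  -2.67649781 108.        ] [-17.61763863  -2.69655177 108.        ] 60.53646915519274 61.54924389269726
140 [ -3.6166415   -2.64924799 110.        ] [-15.8966943  -2.6689415 110.       ] 59.44837470139481 60.44294562572348
142 [ -2.12046121  -2.62199817 112.        ] [-14.17574996  -2.64133123 112.        ] 58.360280247596904 59.33664735874975
144 [ -0.62428093  -2.59474835 114.        ] [-12.45480562  -2.61372096 114.        ] 57.272185793799025 58.23034909177596
face [[  0.68024787  43.45149108  32.        ]
 [  0.7554476  -45.21283849  32.        ]]
```

>>> servo_tool(plan=[{"dp": [3, 0, 1], "yaw": 0}, {"dp": [3, 0, 1], "yaw": 0}, {"dp": [0, 0, 0], "yaw": 0}])

```text
time: 17.77
tool_pos: [529.3, -439.6, 182.2]
orientation: [0.952, -0.306, -0.03, -0.004]
ft_force: [-4.6, 2.3, -0.4]
gripper_width: 59.4
```

```bash
python3 - <<'E'
from h import *
rep(); im=snap('wrist','wq10'); m=env.camera_model('wrist'); np.savez('wq10.npz',**m)
cv2.imwrite('pics/wq10z.png',cv2.resize(im[160:410,200:440,::-1],None,fx=2.4,fy=2.4,interpolation=cv2.INTER_CUBIC))
E
```

```text
t 17.775 tcp [ 529.3 -439.6  182.2] q [ 0.952 -0.306 -0.03  -0.004] j [-0.69   0.593  1.542 -0.016  1.066  1.511] F [-4.6  2.3 -0.4] w 59.406507411935635
z [-0.054  0.027 -0.998] yaw -35.63865672827334
top [86.6 -1.5 50.7] bot [79.9 -1.4 40.8] ctr [37.6 -2.1 76.5] up [ -8.   -2.7 107.3] grasp [-1.4 -2.5 98.3]
```

View pics/wq10z.png

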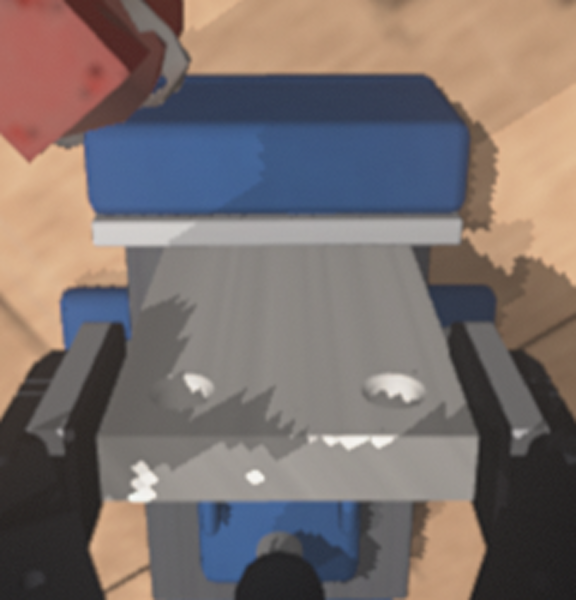

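```bash
cat >> h.py <<'E'
def edges(f,a,b,zoom=2.4,off=(200,160)):
    m=dict(np.load(f)); z=lambda a:np.array(a)/zoom+off
    for h in (138,140,142,144):
        A=ray(m,z(a),h);B=ray(m,z(b),h); print(h,inV(A).mean(0).round(1),inV(B).mean(0).round(1),np.linalg.norm(A[0]-A[1]).round(1),np.linalg.norm(B[0]-B[1]).round(1))
E
python3 - <<'E'
from h import *
edges('wq10.npz',[(99,436),(478,435)],[(103,501),(475,499)])
m=dict(np.load('wq10.npz'));z=lambda a:np.array(a)/2.4+[200,160]
print('face',inV(ray(m,z([(95,243),(460,242)]),62)))
E
```

```text
138 [  1.8  -2.6 108. ] [-10.8  -2.7 108. ] 59.4 60.3
140 [  3.3  -2.6 110. ] [ -9.1  -2.6 110. ] 58.3 59.2
142 [  4.8  -2.6 112. ] [ -7.3  -2.6 112. ] 57.2 58.1
144 [  6.3  -2.5 114. ] [ -5.6  -2.6 114. ] 56.1 57.0
face [[  0.96416901  43.32683098  32.        ]
 [  0.75390808 -45.1124331   32.        ]]
```

>>> servo_tool(plan=[{"dp": [0.5, 0, 2], "yaw": 0}, {"dp": [0.5, 0, 2], "yaw": 0}, {"dp": [0, 0, 0], "yaw": 0}])

```text
time: 18.2
tool_pos: [530.2, -440.4, 182.1]
orientation: [0.952, -0.306, -0.029, -0.004]
ft_force: [-3.7, 3.6, -4.7]
gripper_width: 58.9
```

```bash
python3 - <<'E'
from h import *
rep(); im=snap('wrist','wq11'); m=env.camera_model('wrist'); np.savez('wq11.npz',**m)
cv2.imwrite('pics/wq11z.png',cv2.resize(im[160:410,200:440,::-1],None,fx=2.4,fy=2.4,interpolation=cv2.INTER_CUBIC))
E
```

```text
t 18.2 tcp [ 530.2 -440.4  182.1] q [ 0.952 -0.306 -0.029 -0.004] j [-0.69   0.594  1.54  -0.016  1.066  1.511] F [-3.7  3.6 -4.7] w 58.87040609395877
z [-0.053  0.026 -0.998] yaw -35.66592511551209
top [87.9 -1.7 50.8] bot [81.2 -1.5 40.8] ctr [38.9 -2.2 76.5] up [ -6.7  -2.8 107.2] grasp [-0.2 -2.6 98.2]
```

View pics/wq11z.png

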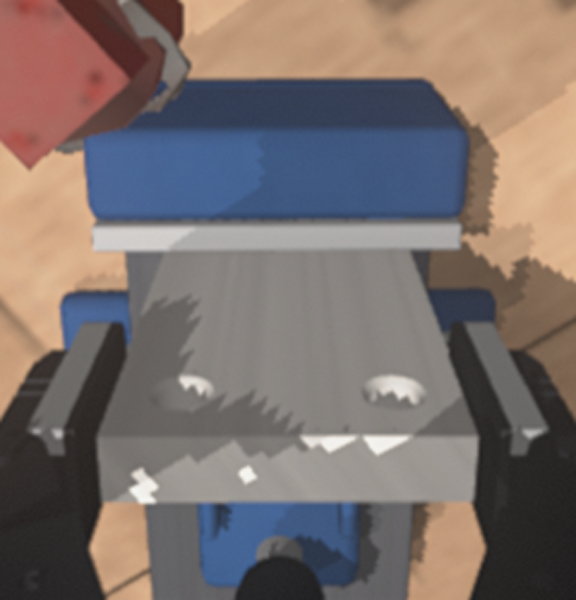

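>>> servo_tool(plan=[{"dp": [0, 0, 4], "yaw": 0}, {"dp": [0, 0, 4], "yaw": 0}])

```text
time: 18.5
tool_pos: [532.3, -442.2, 181.0]
orientation: [0.952, -0.306, -0.025, -0.003]
ft_force: [-7.8, 6.6, 26.6]
gripper_width: 59.3
```

>>> servo_tool(plan=[{"dp": [0, 0, 0], "yaw": 0}])

```text
time: 18.62
tool_pos: [532.3, -442.2, 181.6]
orientation: [0.952, -0.306, -0.025, -0.003]
ft_force: [-4.2, 3.3, -4.4]
gripper_width: 59.4
```

>>> servo_tool(plan=[{"dp": [0, 0, 0], "yaw": 0}])

```text
time: 18.75
tool_pos: [532.3, -442.2, 181.7]
orientation: [0.952, -0.306, -0.025, -0.003]
ft_force: [-4.6, 3.5, -1.5]
gripper_width: 59.3
```

```bash
python3 - <<'E'
from h import *
rep(); m=env.camera_model('wrist'); np.savez('wq12.npz',**m);im=snap('wrist','wq12'); 
cv2.imwrite('pics/wq12z.png',cv2.resize(im[160:410,200:440,::-1],None,fx=2.4,fy=2.4,interpolation=cv2.INTER_CUBIC))
E
```

```text
t 18.75 tcp [ 532.3 -442.2  181.7] q [ 0.952 -0.306 -0.025 -0.003] j [-0.69   0.594  1.539 -0.015  1.056  1.511] F [-4.6  3.5 -1.5] w 59.29756801907799
z [-0.046  0.02  -0.999] yaw -35.6784407121416
top [91.5 -1.9 51.2] bot [84.9 -1.8 41.2] ctr [42.3 -2.4 76.4] up [ -3.6  -3.  106.7] grasp [ 3.  -2.8 97.8]
```

View pics/wq12z.png

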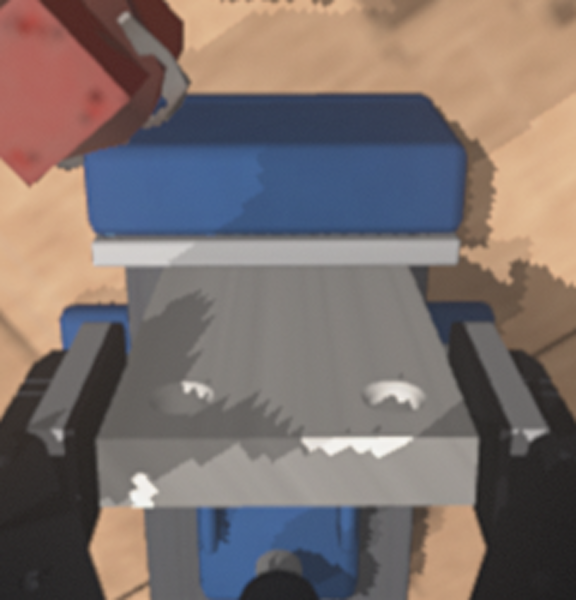

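```bash
python3 - <<'E'
from h import *
for f,a,b,fc in [('wq9.npz',[(100,436),(478,434)],[(103,498),(475,498)],220),('wq11.npz',[(99,436),(478,436)],[(103,502),(475,501)],249),('wq12.npz',[(99,437),(478,437)],[(103,506),(475,505)],265)]:
    edges(f,a,b)
    m=dict(np.load(f)); print('face',inV(ray(m,np.array([(95,fc),(460,fc)])/2.4+[200,160],62)).mean(0))
    # tilt solve: A=front edge, B = A +12*(-sinT, -cosT..): scan tilt t (lean back +) and height
    z=lambda q:np.array(q)/2.4+[200,160]
    s=[]
    for h in (138,140):
      A=inV(ray(m,z(a),h)).mean(0)
      best=min(np.arange(-20,20,.5),key=lambda t:abs(np.linalg.norm(inV(ray(m,z(b),h-12*np.sin(np.radians(t)))).mean(0)-A)-12)); 
      s.append((h,best))
    print(s)
E
```

```text
138 [ -5.1  -2.7 108. ] [-17.6  -2.7 108. ] 60.5 61.5
140 [ -3.6  -2.6 110. ] [-15.9  -2.7 110. ] 59.4 60.4
142 [ -2.1  -2.6 112. ] [-14.2  -2.6 112. ] 58.4 59.3
144 [ -0.6  -2.6 114. ] [-12.5  -2.6 114. ] 57.3 58.2
face [ 0.7172459  -0.90098086 32.        ]
[(138, np.float64(-3.0)), (140, np.float64(-1.5))]
138 [  3.   -2.7 108. ] [ -9.7  -2.8 108. ] 59.3 60.2
140 [  4.5  -2.7 110. ] [ -8.   -2.7 110. ] 58.2 59.1
142 [  6.   -2.6 112. ] [ -6.2  -2.7 112. ] 57.1 58.0
144 [  7.5  -2.6 114. ] [ -4.5  -2.7 114. ] 56.1 56.9
face [ 0.56323121 -0.98137789 32.        ]
[(138, np.float64(-4.0)), (140, np.float64(-3.0))]
138 [  6.2  -2.9 108. ] [ -7.  -3. 108.] 59.2 60.1
140 [  7.6  -2.9 110. ] [ -5.3  -3.  110. ] 58.1 59.0
142 [  9.1  -2.9 112. ] [ -3.6  -3.  112. ] 57.0 57.9
144 [ 10.6  -2.9 114. ] [ -1.9  -2.9 114. ] 55.9 56.8
face [ 0.22908032 -1.23420608 32.        ]
[(138, np.float64(-7.5)), (140, np.float64(-5.5))]
```

>>> servo_tool(plan=[{"dp": [-3, 0, 2], "yaw": 0}, {"dp": [-3, 0, 3], "yaw": 0}, {"dp": [0, 0, 3], "yaw": 0}])

```text
time: 19.18
tool_pos: [531.8, -441.9, 180.9]
orientation: [0.952, -0.306, -0.017, -0.0]
ft_force: [-8.9, 6.8, 21.3]
gripper_width: 59.4
```

```bash
python3 - <<'E'
from h import *
rep(); m=env.camera_model('wrist'); np.savez('wq13.npz',**m);im=snap('wrist','wq13'); 
cv2.imwrite('pics/wq13z.png',cv2.resize(im[160:410,200:440,::-1],None,fx=2.4,fy=2.4,interpolation=cv2.INTER_CUBIC))
rep()
E
```

```text
t 19.175 tcp [ 531.8 -441.9  180.9] q [ 0.952 -0.306 -0.017 -0.   ] j [-0.691  0.588  1.552 -0.014  1.033  1.511] F [-8.9  6.8 21.3] w 59.371859638570825
z [-0.032  0.011 -0.999] yaw -35.70068463953013
top [92.7 -2.  51.7] bot [86.2 -1.8 41.6] ctr [43.  -2.5 76.2] up [ -3.4  -3.  105.7] grasp [ 3.4 -2.9 96.9]
t 19.225 tcp [ 531.7 -441.8  180.9] q [ 0.952 -0.306 -0.017 -0.   ] j [-0.691  0.588  1.552 -0.014  1.034  1.51 ] F [-5.4  4.9 18.6] w 59.15093010871894
z [-0.033  0.011 -0.999] yaw -35.69294871785089
top [92.5 -2.  51.7] bot [86.  -1.9 41.6] ctr [42.8 -2.5 76.2] up [ -3.5  -3.1 105.7] grasp [ 3.2 -2.9 96.9]
```

View pics/wq13z.png

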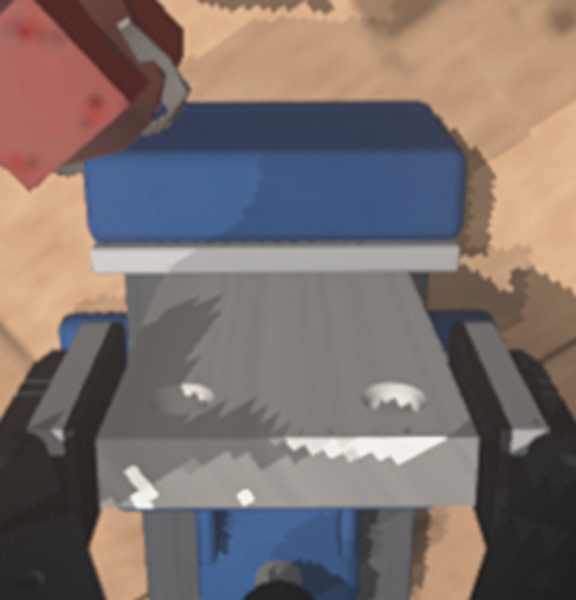

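>>> servo_tool(plan=[{"dp": [-3, 0, -0.5], "yaw": 0}, {"dp": [-3, 0, 0], "yaw": 0}, {"dp": [0, 0, 0], "yaw": 0}])

```text
time: 19.6
tool_pos: [528.6, -439.6, 182.6]
orientation: [0.952, -0.306, -0.014, 0.001]
ft_force: [0.1, -0.5, -2.7]
gripper_width: 59.0
```

```bash
python3 - <<'E'
from h import *
rep(); m=env.camera_model('wrist'); np.savez('wq14.npz',**m);im=snap('wrist','wq14'); 
cv2.imwrite('pics/wq14z.png',cv2.resize(im[160:410,200:440,::-1],None,fx=2.4,fy=2.4,interpolation=cv2.INTER_CUBIC))
E
```

```text
t 19.6 tcp [ 528.6 -439.6  182.6] q [ 0.952 -0.306 -0.014  0.001] j [-0.691  0.578  1.565 -0.014  1.023  1.51 ] F [ 0.1 -0.5 -2.7] w 59.04173189803692
z [-0.027  0.007 -1.   ] yaw -35.7012649023364
top [89.3 -2.1 54. ] bot [83.  -1.9 43.9] ctr [39.5 -2.5 78.2] up [ -7.1  -3.1 107.4] grasp [-0.2 -2.9 98.6]
```

View pics/wq14z.png

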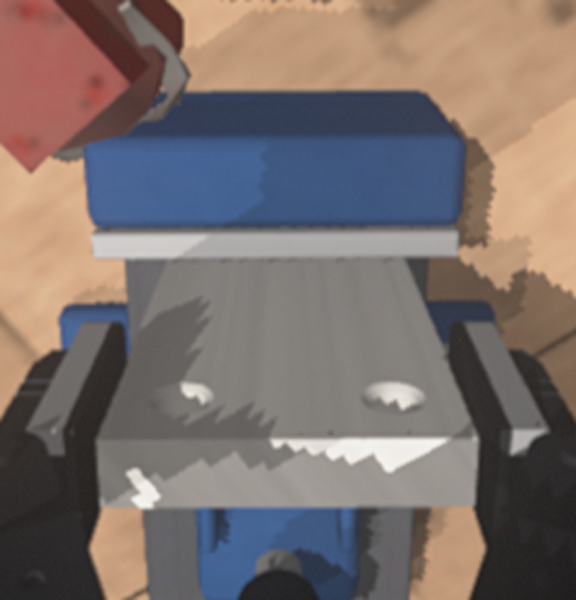

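```bash
python3 - <<'E'
from h import *
edges('wq14.npz',[(99,437),(478,437)],[(103,506),(475,506)])
m=dict(np.load('wq14.npz')); print('face',inV(ray(m,np.array([(95,258),(460,258)])/2.4+[200,160],62)).mean(0))
z=lambda q:np.array(q)/2.4+[200,160]
# PnP on upper-end 4 corners + hole centres for plate angle
def tilt(f,px):
    m=dict(np.load(f)); K=np.array([[m['fx'],0,m['cx']],[0,m['fy'],m['cy']],[0,0,1]])
    obj=np.array([[55,30,6],[55,-30,6],[55,30,-6],[55,-30,-6]],float)
    for s in (1,-1):
        o=obj*[1,s,1]
        ok,rv,tv=cv2.solvePnP(o,z(px).astype(float),K,None)
        Rc=R.from_quat(m['attitude']); Rp=Rc*R.from_rotvec(rv.ravel()); x=R.from_euler('z',-VY,degrees=True).apply(Rp.apply([1,0,0])); 
        print(s,'plate x axis in V',x.round(3),'ctr',inV(Rc.apply(tv.ravel())+m['eye']).round(1))
tilt('wq14.npz',[(99,437),(478,437),(103,506),(475,506)])
tilt('wq12.npz',[(99,437),(478,437),(103,506),(475,505)])
tilt('wq9.npz',[(100,436),(478,434),(103,498),(475,498)])
E
```

```text
138 [  2.1  -3.  108. ] [-11.1  -3.1 108. ] 59.6 60.4
140 [  3.5  -3.  110. ] [ -9.4  -3.1 110. ] 58.6 59.3
142 [  4.9  -3.  112. ] [ -7.8  -3.  112. ] 57.5 58.3
144 [  6.3  -3.  114. ] [ -6.2  -3.  114. ] 56.4 57.2
face [ 1.89638713e-02 -1.34106796e+00  3.20000000e+01]
1 plate x axis in V [-0.135 -0.021 -0.991] ctr [  3.   -1.7 162.5]
-1 plate x axis in V [0.135 0.021 0.991] ctr [-11.8  -4.1  53.6]
1 plate x axis in V [-0.147 -0.014 -0.989] ctr [  7.2  -2.1 161.7]
-1 plate x axis in V [0.147 0.014 0.989] ctr [-9.  -3.7 52.9]
1 plate x axis in V [-0.048 -0.013 -0.999] ctr [ -7.3  -1.9 164.8]
-1 plate x axis in V [0.048 0.013 0.999] ctr [-12.5  -3.3  54.9]
```

>>> servo_tool(plan=[{"dp": [-1.5, 0, 1.5], "yaw": 0}, {"dp": [0, 0, 1], "yaw": 0}])

```text
time: 19.9
tool_pos: [528.2, -439.4, 181.1]
orientation: [0.952, -0.306, -0.013, 0.001]
ft_force: [-1.3, 0.5, 10.9]
gripper_width: 59.5
```

>>> servo_tool(plan=[{"dp": [0, 0, 0], "yaw": 0}, {"dp": [0, 0, 0], "yaw": 0}, {"dp": [0, 0, 0], "yaw": 0}, {"dp": [0, 0, 0], "yaw": 0}], jaw=0)

```text
time: 20.4
tool_pos: [528.3, -439.4, 181.3]
orientation: [0.952, -0.306, -0.012, 0.001]
ft_force: [-1.9, -0.2, 0.7]
gripper_width: 59.5
```

```bash
python3 - <<'E'
from h import *
rep(); m=env.camera_model('wrist'); np.savez('wq15.npz',**m);im=snap('wrist','wq15'); 
E
```

```text
t 20.4 tcp [ 528.3 -439.4  181.3] q [ 0.952 -0.306 -0.012  0.001] j [-0.691  0.578  1.569 -0.014  1.017  1.51 ] F [-1.9 -0.2  0.7] w 59.50766092918685
z [-0.025  0.005 -1.   ] yaw -35.70490217250521
top [89.3 -2.1 53. ] bot [82.9 -2.  42.8] ctr [39.4 -2.6 77. ] up [ -7.3  -3.1 106. ] grasp [-0.4 -3.  97.3]
```

View pics/wq15.png

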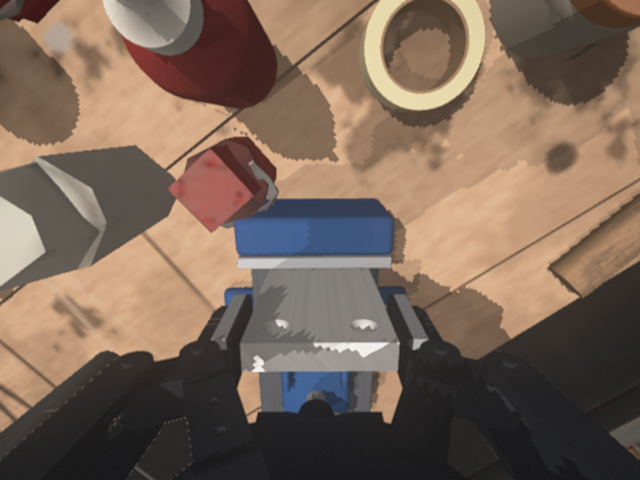

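>>> servo_tool(plan=[{"dp": [0, 0, 0], "yaw": 0}, {"dp": [0, 0, 0], "yaw": 0}, {"dp": [0, 0, 0], "yaw": 0}, {"dp": [0, 0, 0], "yaw": 0}], jaw=-0.5)

```text
time: 20.95
tool_pos: [528.4, -439.6, 181.1]
orientation: [0.952, -0.306, -0.012, 0.002]
ft_force: [0.8, -0.1, -0.5]
gripper_width: 64.2
```

```bash
python3 - <<'E'
from h import *
rep(); m=env.camera_model('wrist'); np.savez('wq16.npz',**m);im=snap('wrist','wq16'); 
cv2.imwrite('pics/wq16z.png',cv2.resize(im[160:410,200:440,::-1],None,fx=2.4,fy=2.4,interpolation=cv2.INTER_CUBIC))
E
```

```text
t 20.95 tcp [ 528.4 -439.6  181.1] q [ 0.952 -0.306 -0.012  0.002] j [-0.691  0.579  1.569 -0.014  1.016  1.51 ] F [ 0.8 -0.1 -0.5] w 64.19866938897067
z [-0.024  0.005 -1.   ] yaw -35.70391849647329
top [89.5 -2.2 52.8] bot [83.2 -2.  42.6] ctr [39.7 -2.7 76.8] up [ -7.   -3.2 105.8] grasp [-0.2 -3.  97.1]
```

View pics/wq16z.png

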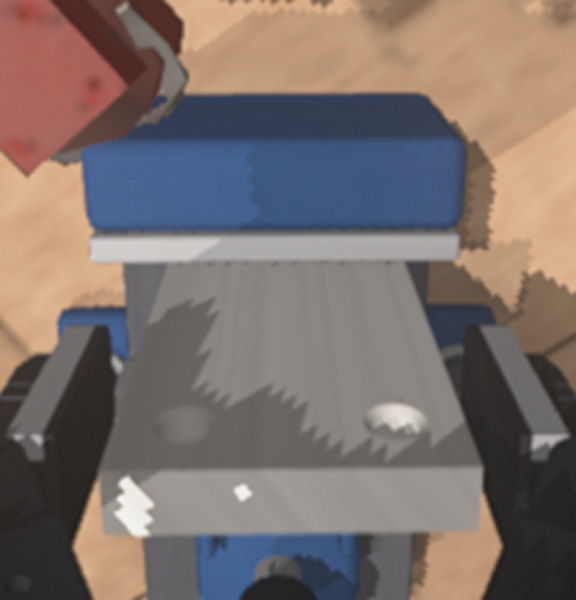

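```bash
python3 - <<'E'
from h import *
edges('wq16.npz',[(103,467),(483,466)],[(105,534),(480,530)])
m=dict(np.load('wq16.npz')); print('face',inV(ray(m,np.array([(92,261),(458,261)])/2.4+[200,160],62)))
E
```

```text
138 [ -2.3  -3.8 108. ] [-14.9  -3.7 108. ] 59.8 60.8
140 [ -0.8  -3.8 110. ] [-13.2  -3.7 110. ] 58.7 59.7
142 [  0.7  -3.8 112. ] [-11.4  -3.7 112. ] 57.6 58.6
144 [  2.2  -3.7 114. ] [ -9.7  -3.6 114. ] 56.5 57.5
face [[  0.46636041  43.52746696  32.        ]
 [ -0.15364468 -45.2711068   32.        ]]
```

>>> servo_tool(plan=[{"dp": [0, 0, 0], "yaw": 0}, {"dp": [0, 0, -3], "yaw": 0}, {"dp": [0, 0, -10], "yaw": 0}, {"dp": [0, 0, -20], "yaw": 0}, {"dp": [0, 0, -30], "yaw": 0}, {"dp": [0, 0, -30], "yaw": 0}, {"dp": [0, 0, 0], "yaw": 0}], jaw=-0.8)

```text
time: 21.88
tool_pos: [531.4, -440.6, 282.6]
orientation: [0.952, -0.306, -0.01, 0.002]
ft_force: [-0.5, -0.7, 0.2]
gripper_width: 77.2
```

```bash
python3 - <<'E'
from h import *
rep(); m=env.camera_model('wrist'); np.savez('wq17.npz',**m);im=snap('wrist','wq17'); 
E
```

```text
t 21.875 tcp [ 531.4 -440.6  282.6] q [ 0.952 -0.306 -0.01   0.002] j [-0.69   0.48   1.489 -0.013  1.191  1.509] F [-0.5 -0.7  0.2] w 77.23483095265989
z [-0.021  0.002 -1.   ] yaw -35.70135671963626
top [ 93.   -1.3 154.7] bot [ 86.7  -1.1 144.5] ctr [ 43.   -1.7 178.4] up [ -3.8  -2.3 207.3] grasp [  3.1  -2.1 198.6]
```

View pics/wq17.png

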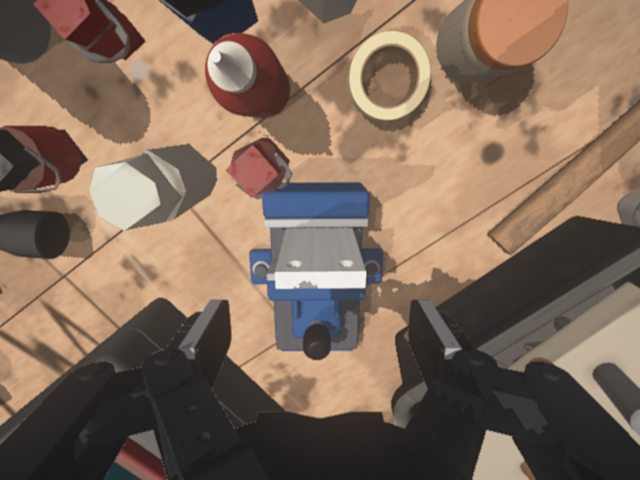

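```bash
python3 - <<'E'
from h import *
m=dict(np.load('wq17.npz'))
for z in (80,120): print(z,inV(ray(m,[(165,300),(250,395),(395,365),(400,400),(575,217)],z)).round(0).tolist())
print('teal',inV(ray(m,[(115,470),(190,470)],200)).round(0).tolist())
print('knob',inV(ray(m,[(317,341)],90)).round(1))
m=dict(np.load('wv2.npz')); print('knob v2',inV(ray(m,np.array([(209,457)])/2+[160,40],90)).round(1))
m=dict(np.load('wv1.npz')); print('case wv1', inV(ray(m,[(205,0),(140,235),(245,275)],100)).round(0).tolist(),'knob',inV(ray(m,[(281,135)],90)).round(1))
print('tray',inV(ray(m,[(280,215),(250,270)],100)).round(0).tolist())
plan([(*(V(-145,-1,0)*[1,1,0]+[0,0,282]),-35.5)],[5])
r=env.spot_point('vise_knob','wrist'); print([(inV(q['xyz']).round(1),round(q['confidence'],2)) for q in r[:2]])
E
```

```text
80 [[-60.0, 130.0, 50.0], [-163.0, 64.0, 50.0], [-130.0, -74.0, 50.0], [-170.0, -81.0, 50.0], [12.0, -210.0, 50.0]]
120 [[-39.0, 111.0, 90.0], [-126.0, 54.0, 90.0], [-98.0, -63.0, 90.0], [-133.0, -69.0, 90.0], [23.0, -179.0, 90.0]]
teal [[-106.0, 117.0, 170.0], [-107.0, 73.0, 170.0]]
knob [[-95.9  -1.1  60. ]]
knob v2 [[-102.3    2.5   60. ]]
case wv1 [[-91.0, 126.0, 70.0], [-289.0, 4.0, 70.0], [-228.0, -96.0, 70.0]] knob [[-106.9   -2.    60. ]]
tray [[-156.0, -65.0, 70.0], [-220.0, -95.0, 70.0]]
start [ 530.9 -440.2  280.9] yaw -35.7 tilt z [-0.023  0.004 -1.   ]
{"dp":[-29.7,0.0,0.4],"yaw":-0.001},{"dp":[-29.7,-0.0,0.4],"yaw":-0.001},{"dp":[-29.7,-0.0,0.4],"yaw":-0.001},{"dp":[-29.7,-0.1,0.4],"yaw":-0.001},{"dp":[-29.7,-0.1,0.4],"yaw":-0.001},
[(array([-108.5,   -0.8,   40.7]), 0.65)]
```

```bash
python3 - <<'E'
from h import *
m=dict(np.load('wv1.npz'))
print('teal',inV(ray(m,[(80,0),(85,100),(75,185)],200)).round(0).tolist())
print('red/teal base',inV(ray(m,[(98,0),(96,195)],140)).round(0).tolist())
for z in (90,110,130): print('dark',inV(ray(m,[(203,0),(185,130),(140,235)],z)).round(0).tolist())
im=cv2.imread('pics/top0.png'); cv2.imwrite('pics/topv.png',cv2.resize(im[190:330,240:480],None,fx=3.2,fy=3.2,interpolation=cv2.INTER_CUBIC))
mt=env.camera_model('top'); f=lambda q:np.array(q)
print('topview teal',ray(mt,[(376,209),(384,292)],200)[:,:2].round(0).tolist(),'dark',ray(mt,[(390,212),(394,302)],110)[:,:2].round(0).tolist())
for x in (-165,-150,-130): print(x,V(x,0,0).round(0),V(x,43,0).round(0),V(x,-43,0).round(0), V(x-40,43,0).round(0),V(x-40,-43,0).round(0))
E
```

```text
teal [[-150.0, 130.0, 170.0], [-191.0, 88.0, 170.0], [-240.0, 52.0, 170.0]]
red/teal base [[-157.0, 158.0, 110.0], [-271.0, 52.0, 110.0]]
dark [[-93.0, 131.0, 60.0], [-182.0, 58.0, 60.0], [-295.0, 5.0, 60.0]]
dark [[-92.0, 123.0, 80.0], [-176.0, 53.0, 80.0], [-283.0, 4.0, 80.0]]
dark [[-91.0, 115.0, 100.0], [-170.0, 49.0, 100.0], [-271.0, 2.0, 100.0]]
topview teal [[544.0, -195.0], [326.0, -215.0]] dark [[547.0, -244.0], [295.0, -255.0]]
-165 [ 395. -341.   30.] [ 420. -306.   30.] [ 370. -376.   30.] [ 387. -283.   30.] [ 337. -353.   30.]
-150 [ 407. -350.   30.] [ 432. -315.   30.] [ 382. -385.   30.] [ 399. -292.   30.] [ 349. -362.   30.]
-130 [ 423. -362.   30.] [ 448. -327.   30.] [ 398. -397.   30.] [ 416. -303.   30.] [ 366. -373.   30.]
```

View pics/topv.png

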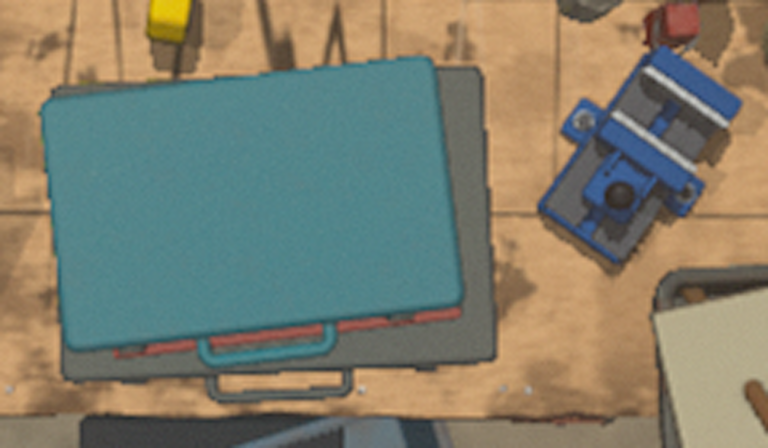

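>>> servo_tool(plan=[{"dp": [-30, 0, 0], "yaw": 0}, {"dp": [-40, 0, 0], "yaw": 0}, {"dp": [-40, 0, 0], "yaw": 0}, {"dp": [-30, 0, 0], "yaw": 0}, {"dp": [-12, 0, 0], "yaw": 0}, {"dp": [0, 0, 0], "yaw": 0}], jaw=1)

```text
time: 22.72
tool_pos: [401.4, -346.7, 277.0]
orientation: [0.952, -0.306, -0.017, -0.0]
ft_force: [0.8, 0.5, 0.7]
gripper_width: -0.1
```

```bash
python3 - <<'E'
from h import *
rep(); m=env.camera_model('wrist'); np.savez('wr1.npz',**m);im=snap('wrist','wr1'); 
plan([(*(V(-150,-1,0)*[1,1,0]+[0,0,138]),-35.5)],[4])
E
```

```text
t 22.725 tcp [ 401.4 -346.7  277. ] q [ 0.952 -0.306 -0.017 -0.   ] j [-0.709  0.249  1.845 -0.014  1.079  1.492] F [0.8 0.5 0.7] w -0.09129459341454585
z [-0.032  0.011 -0.999] yaw -35.70217408756339
top [-68.9  -0.2 147.9] bot [-75.3  -0.  137.8] ctr [-118.5   -0.7  172.3] up [-164.9   -1.3  201.9] grasp [-158.1   -1.1  193. ]
start [ 401.8 -347.   277.1] yaw -35.7 tilt z [-0.032  0.011 -0.999]
{"dp":[2.6,-0.2,34.7],"yaw":-0.001},{"dp":[2.6,-0.2,34.7],"yaw":-0.001},{"dp":[2.6,-0.2,34.7],"yaw":-0.001},{"dp":[2.6,-0.2,34.7],"yaw":-0.001},
```

View pics/wr1.png

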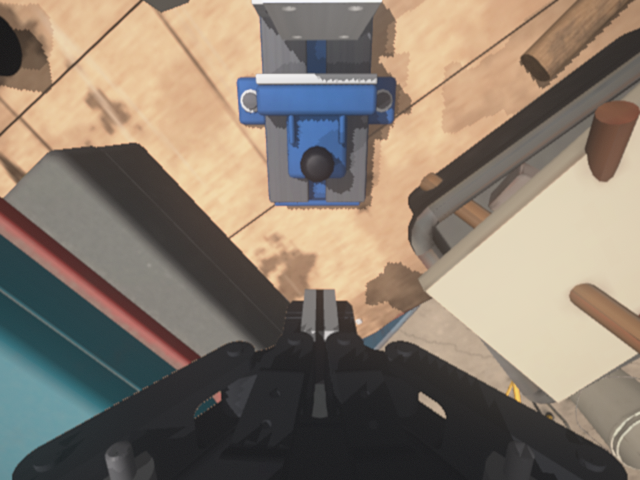

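>>> servo_tool(plan=[{"dp": [3, 0, 34], "yaw": 0}, {"dp": [3, 0, 34], "yaw": 0}, {"dp": [3, 0, 34], "yaw": 0}, {"dp": [3, 0, 30], "yaw": 0}, {"dp": [0, 0, 0], "yaw": 0}, {"dp": [0, 0, 0], "yaw": 0}])

```text
time: 23.52
tool_pos: [414.6, -358.1, 141.3]
orientation: [0.952, -0.306, -0.014, 0.001]
ft_force: [0.1, 0.9, 0.6]
gripper_width: -0.1
```

```bash
python3 - <<'E'
from h import *
rep(); m=env.camera_model('wrist'); np.savez('wr2.npz',**m);im=snap('wrist','wr2'); 
s=env.sense();print('tcp V',inV(s['tool_pos']),'tip',inV(np.array(s['tool_pos'])+R.from_quat(s['orientation']).apply([0,0,73])))
E
```

```text
t 23.525 tcp [ 414.6 -358.1  141.3] q [ 0.952 -0.306 -0.014  0.001] j [-0.709  0.454  1.91  -0.017  0.802  1.496] F [0.1 0.9 0.6] w -0.13043612392839338
z [-0.027  0.007 -1.   ] yaw -35.67457116643194
top [-50.7  -1.9  12.8] bot [-57.1  -1.7   2.7] ctr [-100.5   -2.3   36.9] up [-147.2   -2.9   66.1] grasp [-140.3   -2.7   57.4]
tcp V [-139.05190243   -2.16889823  111.48378856] tip [-140.89217311   -2.89979369   38.51064833]
```

View pics/wr2.png

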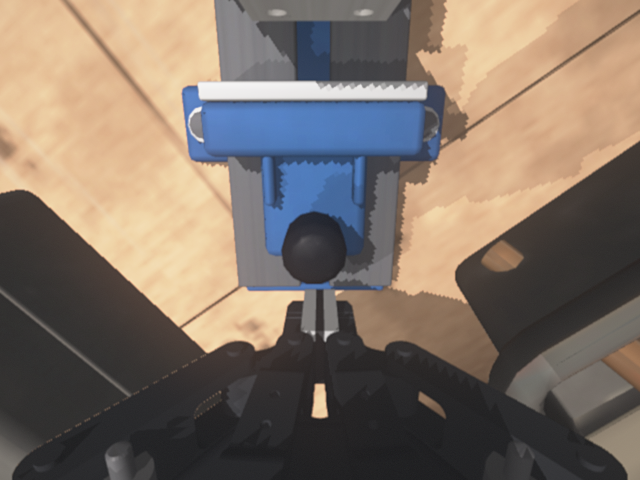

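>>> servo_tool(plan=[{"dp": [1, -2, 3], "yaw": 0}, {"dp": [5, 0, 0], "yaw": 0}, {"dp": [5, 0, 0], "yaw": 0}, {"dp": [5, 0, 0], "yaw": 0}, {"dp": [5, 0, 0], "yaw": 0}, {"dp": [0, 0, 0], "yaw": 0}])

```text
time: 24.32
tool_pos: [432.2, -368.1, 140.3]
orientation: [0.952, -0.306, -0.015, 0.0]
ft_force: [-0.5, -0.2, 0.3]
gripper_width: -0.1
```

```bash
python3 - <<'E'
from h import *
s=st(); m=env.camera_model('wrist'); np.savez('wr3.npz',**m);im=snap('wrist','wr3'); 
print('tcp V',inV(s['tool_pos']),'tip',inV(np.array(s['tool_pos'])+R.from_quat(s['orientation']).apply([0,0,73])))
E
```

```text
t 24.325 tcp [ 432.2 -368.1  140.3] q [ 0.952 -0.306 -0.015  0.   ] j [-0.702  0.481  1.864 -0.017  0.825  1.503] F [-0.5 -0.2  0.3] w -0.06666774541612948
tcp V [-118.8125567    -0.17016814  110.26647889] tip [-120.93182942   -0.91845154   37.30108466]
```

View pics/wr3.png

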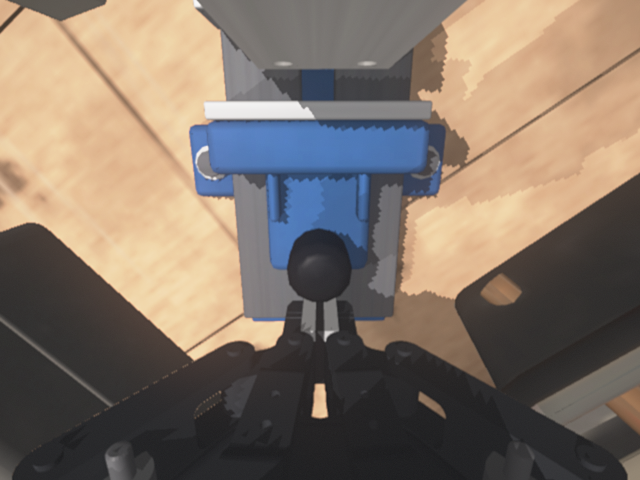

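>>> servo_tool(plan=[{"dp": [5, 0, 0], "yaw": 0}, {"dp": [4, 0, 0], "yaw": 0}, {"dp": [4, 0, 0], "yaw": 0}, {"dp": [4, 0, 0], "yaw": 0}])

```text
time: 24.88
tool_pos: [444.5, -377.0, 140.1]
orientation: [0.952, -0.306, -0.018, -0.0]
ft_force: [-3.6, 3.0, 4.1]
gripper_width: 0.2
```

```bash
python3 - <<'E'
from h import *
s=st(); m=env.camera_model('wrist'); np.savez('wr4.npz',**m);im=snap('wrist','wr4'); 
print('tcp V',inV(s['tool_pos']),'tip',inV(np.array(s['tool_pos'])+R.from_quat(s['orientation']).apply([0,0,73])))
E
```

```text
t 24.875 tcp [ 444.5 -377.   140.1] q [ 0.952 -0.306 -0.018 -0.   ] j [-0.7    0.501  1.827 -0.017  0.847  1.505] F [-3.6  3.   4.1] w 0.22701305079209294
tcp V [-103.63934465   -0.2040197   110.08639056] tip [-106.15262251   -0.94249998   37.13340514]
```

View pics/wr4.png

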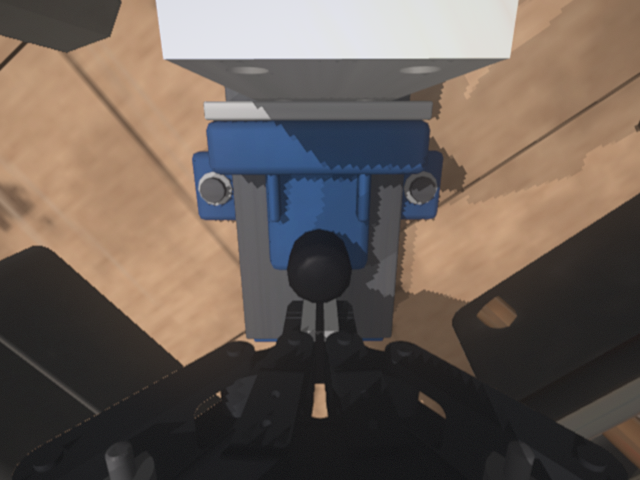

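>>> servo_tool(plan=[{"dp": [4, 0, 0], "yaw": 0}, {"dp": [4, 0, 0], "yaw": 0}, {"dp": [3, 0, 0], "yaw": 0}])

```text
time: 25.3
tool_pos: [448.9, -380.1, 139.3]
orientation: [0.952, -0.306, -0.025, -0.003]
ft_force: [-12.3, 7.3, 11.7]
gripper_width: -0.2
```

```bash
python3 - <<'E'
from h import *
s=st(); m=env.camera_model('wrist'); np.savez('wr5.npz',**m);im=snap('wrist','wr5'); 
print('tcp V',inV(s['tool_pos']),'tip',inV(np.array(s['tool_pos'])+R.from_quat(s['orientation']).apply([0,0,73])))
E
```

```text
t 25.3 tcp [ 448.9 -380.1  139.3] q [ 0.952 -0.306 -0.025 -0.003] j [-0.699  0.514  1.806 -0.018  0.87   1.506] F [-12.3   7.3  11.7] w -0.19716773906715052
tcp V [-98.22075777  -0.1847059  109.27486775] tip [-101.82123332   -0.89715886   36.36719334]
```

View pics/wr5.png

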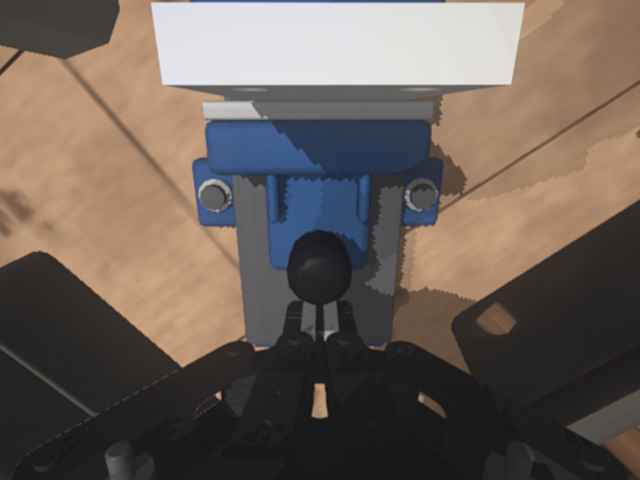

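```bash
python3 - <<'E'
from h import *
m=dict(np.load('wr5.npz'))
print('mov face',inV(ray(m,[(205,101),(432,101)],62)).round(1).tolist())
print('plate top back',inV(ray(m,[(163,84.5),(513,83)],140)).round(1).tolist(),'front',inV(ray(m,[(152,3),(524,3)],140)).round(1).tolist())
plan([],[])
E
```

```text
mov face [[-12.8, 42.6, 32.0], [-12.9, -43.9, 32.0]]
plate top back [[-12.6, 26.4, 110.0], [-12.4, -33.1, 110.0]] front [[-0.9, 26.3, 110.0], [-0.8, -32.7, 110.0]]
start [ 448.9 -380.1  139.2] yaw -35.66 tilt z [-0.046  0.021 -0.999]
```

>>> servo_tool(plan=[{"dp": [4, 0, -0.5], "yaw": 0}, {"dp": [4, 0, -0.5], "yaw": 0}])

```text
time: 25.6
tool_pos: [449.8, -380.8, 139.3]
orientation: [0.951, -0.306, -0.033, -0.006]
ft_force: [-14.4, 9.8, 13.7]
gripper_width: 0.3
```

```bash
python3 - <<'E'
from h import *
s=st(); m=env.camera_model('wrist'); np.savez('wr6.npz',**m);im=snap('wrist','wr6'); 
print('tcp V',inV(s['tool_pos']),'tip',inV(np.array(s['tool_pos'])+R.from_quat(s['orientation']).apply([0,0,73])))
E
```

```text
t 25.6 tcp [ 449.8 -380.8  139.3] q [ 0.951 -0.306 -0.033 -0.006] j [-0.698  0.521  1.793 -0.019  0.892  1.507] F [-14.4   9.8  13.7] w 0.31666272440368265
tcp V [-97.14598046  -0.21571381 109.26681035] tip [-102.00627791   -0.90258051   36.43202661]
```

View pics/wr6.png

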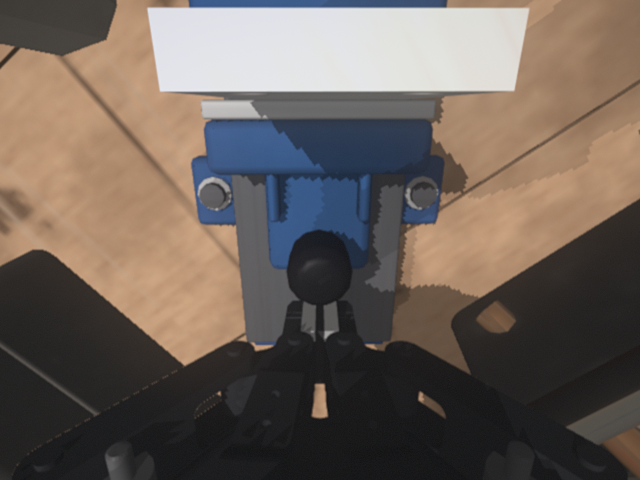

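>>> servo_tool(plan=[{"dp": [-6, 0, 0], "yaw": 0}, {"dp": [-10, 0, 0], "yaw": 0}, {"dp": [-10, 0, -5], "yaw": 0}, {"dp": [0, 0, -40], "yaw": 0}, {"dp": [0, 0, -50], "yaw": 0}, {"dp": [20, 0, -50], "yaw": 0}, {"dp": [40, 0, -20], "yaw": 0}, {"dp": [40, 0, 0], "yaw": 0}, {"dp": [0, 0, 0], "yaw": 0}, {"dp": [0, 0, 0], "yaw": 0}])

```text
time: 26.9
tool_pos: [519.6, -428.7, 308.4]
orientation: [0.952, -0.306, -0.029, -0.004]
ft_force: [-0.1, 0.0, -0.5]
gripper_width: 0.1
```

```bash
python3 - <<'E'
from h import *
s=rep(); m=env.camera_model('wrist'); np.savez('wr7.npz',**m);im=snap('wrist','wr7'); 
cv2.imwrite('pics/wr7z.png',cv2.resize(im[130:380,200:460,::-1],None,fx=2.4,fy=2.4,interpolation=cv2.INTER_CUBIC))
for l in ['plate','vise_knob','vise_seat']: r=env.spot_point(l,'wrist'); print(l,[(inV(q['xyz']).round(1),round(q['confidence'],2)) for q in r[:2]])
E
```

```text
t 26.9 tcp [ 519.6 -428.7  308.4] q [ 0.952 -0.306 -0.029 -0.004] j [-0.687  0.449  1.48  -0.014  1.27   1.511] F [-0.1  0.  -0.5] w 0.09500116232285533
z [-0.052  0.026 -0.998] yaw -35.655969094065924
top [ 72.5   1.7 177.1] bot [ 65.8   1.9 167.2] ctr [ 23.5   1.2 202.8] up [-22.1   0.6 233.5] grasp [-15.6   0.7 224.5]
plate [(array([-9.7, -4. , 55.6]), 0.69)]
vise_knob [(array([-75.7,  -2.5,  44.7]), 0.73)]
vise_seat []
```

View pics/wr7z.png

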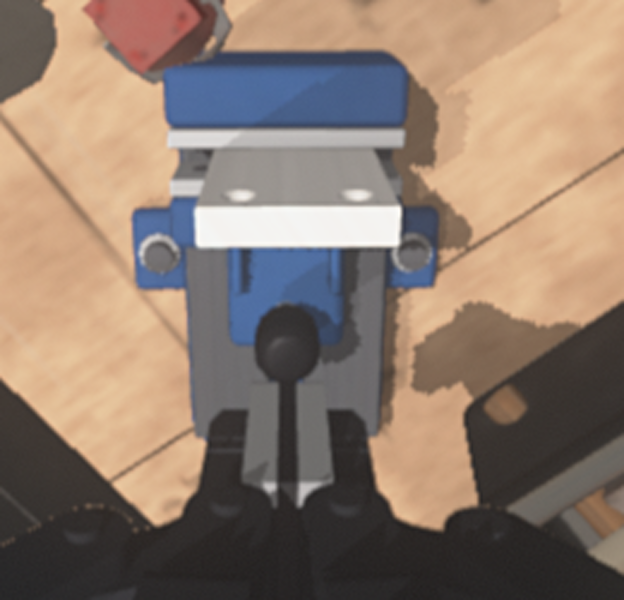

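```bash
python3 - <<'E'
from h import *
m=dict(np.load('wr7.npz')); z=lambda q:np.array(q)/2.4+[200,130]
f=inV(ray(m,z([(170,147),(403,146)]),62)); mv=inV(ray(m,z([(172,180)]),62)); print('fixed',f.round(1).tolist(),'moving',mv.round(1).tolist())
for h in (138,140,142): print(h,inV(ray(m,z([(196,206),(401,206)]),h)).round(1).tolist(),inV(ray(m,z([(196,247),(401,246)]),h)).round(1).tolist())
E
```

```text
fixed [[0.1, 43.0, 32.0], [0.1, -45.1, 32.0]] moving [[-12.8, 42.9, 32.0]]
138 [[-0.6, 26.3, 108.0], [-0.9, -33.9, 108.0]] [[-13.4, 26.8, 108.0], [-13.3, -34.5, 108.0]]
140 [[-0.0, 26.1, 110.0], [-0.3, -33.6, 110.0]] [[-12.7, 26.6, 110.0], [-12.6, -34.2, 110.0]]
142 [[0.6, 25.8, 112.0], [0.3, -33.3, 112.0]] [[-12.0, 26.3, 112.0], [-11.9, -33.9, 112.0]]
```

```bash
python3 - <<'E'
from h import *
print(env.sign_off())
E
```

```text
the job is handed in; nothing more can be done
None
```

The plate is standing upright on a short end in the vice, held between both jaws, and I handed the job in with the gripper clear of everything. No verdict was reported.

**What I did:**
- I gripped the plate across its width at the raised end and carried it over the cases.
- It did not swing in the pads, so I pivoted it upright by pressing its lower end against the fixed jaw's face. I then set it down on the slideways and released it.
- I pushed the knob with closed fingers until the jaw stopped on the plate, at about 17 N of horizontal force, then backed off and up.

**Last checks, from the wrist camera:**

| Quantity | Measured | Allowed |
|---|---|---|
| Gap between jaws | 12 to 13 mm | 9.5 to 14.5 mm |
| Plate's top edges in front of fixed face | 0 mm and 12.7 mm, so upright with the centre 6 to 7 mm in front | 2 to 10 mm |
| Offset along the jaws | about 3 mm | 15 mm |
| Wrist force after retreat | about 0 N | none touching |
| Time at last check | about 27 s | 64 s |

**Disagreement:** the trained network put the plate's centre at x = -9.7 mm, where my edge measurement gives about -6.4 mm. That is within its stated 4 mm error, and both are inside the limits. Its knob position implies a gap of 11.7 mm.

**Slip and correction:** while seating the plate I pushed it a few degrees past upright over the fixed jaw. I pulled it back before releasing it, and it settled on its end.

I did not touch the oil bottle, tape measure or jar, though I did not measure their positions again at the end.

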